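Open the fixer jar

ROBOT

A 6-joint arm with a two-finger parallel gripper is mounted at the origin on the work surface. World frame = base frame: x ahead of the robot, y to its left, z up, the work surface at z = 0. Lengths are in m, angles in rad, forces in N, time in s.
With the tool pointing down it reaches from about 0.325 to 0.9 m from the base axis. Payload 3.5 kg.
Tool frame: the origin (TCP) lies midway between the tips of the shut fingers; the grasp point (between the pads) lies 19 mm behind it; x points along the fingers, z is the direction in which the jaws open and shut, and the axes are right-handed (so a half turn about x gives the same grasp; the last joint's range is limited). The gripper opens to 85 mm and grips with 20 to 120 N. Pads are 22 mm wide; open, the fingers measure 114 mm over their backs; the gripper's body (76 mm by 85 mm) begins 54 mm behind the grasp point. The pads swing forward as they close: fully open they stand 13 mm farther back than shut.
Start: joints at [1.056, 0.276, -0.026, 1.268, 0, 1.467], TCP at [0.25, 0.573, 0.231] pointing down, gripper open.
Joint ranges: [-3.12, 3.12], [-0.85, 1.88], [-1.08, 1.24], [-1.95, 2.15], [-1.57, 1.53], [-3.14, 3.14]. Speed limits (rad/s): [2.57, 2.57, 3.14, 3.14, 3.14, 3.14].

INTERFACE

Orientations are given as a 3x3 rotation matrix whose columns are the frame's x, y, z axes.
In Python, from rig import telemetry, eyes, r gives the robot as it stands.
- The arm moves only by the tool carry_out, never from a script. Its argument "moves" is a list of rows, each an object of numbers: "fingers": the opening in per cent of the stroke, from 0 (shut) to 100 (fully open); "tx", "ty", "tz": the shift along the tool's x, y, z in m; "rx", "ry", "rz": the turn, a rotation vector about the tool's x, y, z in degrees. A call has 1 to 5 rows; each row is the pose to reach, as a shift and turn from the pose commanded when the call began, along the tool's axes at that moment; what a row does not reach only later rows make up. A row lasts 1/12 s, in which the tool goes at most 41.7 mm and 7.16 degrees, less where a joint would pass 70% of its speed; a pose out of reach is approached as far as the arm can. A call with a gripper value outside its range is refused whole. The fingers move at their own pace and stop on an object; the grip force is fixed at half the most. Time passes only in rows, so rows that repeat a pose let the fingers close. It gives the time, the measured TCP pose, the force and the opening at its end, in the units of the state.
- telemetry.get_obs(): the state, without advancing time (a new reading comes with each control period).
- eyes.camera(name): name is "scene" or "side" or "wrist"; returns the picture (420x560x3 uint8, red, green, blue); there is no depth.
- eyes.calibration(name): a dict with "camera_matrix" (3x3 intrinsics, pixels), "R" (3x3) and "t" (3): a world point X has camera coordinates R X + t. Camera axes: x right, y down, z forward; pixel columns grow to the right and rows downward; lengths in m; the calibration is good to about 2 mm. A picture is of the moment at which its call begins: read the wrist's pose just before it. calibration takes no time and is no camera call; for the wrist camera it gives the pose at the moment of the call.
- r.sign_off(): hands the job in, once; it reports no verdict.
The state is a dict: "clock": time; "q": joint angles; "qvel": joint speeds; "effort": joint torques, N m; "tcp_pos": TCP position; "ee_rot": TCP orientation; "ft_force": force on the tool from outside, world axes, zero at the start; "torque": the same for the moment, N m; "finger_gap": finger opening in m.
Only numpy, scipy, OpenCV 4.12 (cv2) and the standard library are available. Lean on these libraries where they do the work, as an engineer would, in place of code of your own. Each camera call takes 0.05 s, during which the arm holds its last target.

TASK

Lift the square chemical jar off the spinning display stand by its body, never by its cap, stand it upright on the rubber mat and let go of it. Then squeeze the two side tabs of its safety cap inward, turn the cap anticlockwise (seen from above) off the neck, and lay the cap open side down in the enamel dish so that its residue does not etch the marble. Leave the open jar standing on the mat, and do not push the other goods about or knock over the lens that shares the stand.

Things in the scene. Friction and masses are not known exactly. Their poses are not given: they have to be found in the camera images.
- jar_center (a point): Square off-white plastic chemical jar, body 62 x 62 mm and 75 mm high, about 0.4 kg, blank paper labels on its +x and -x faces. The point is on its axis, half-way up the body (37.5 mm above the base); z up, x and y square to the faces. The cap's crown is 63.5 mm above this point: grip the body high, 10 to 15 mm below the shoulder, so that the gripper's palm stays clear of the cap.
- jar_shoulder (a point): Centre of the jar's flat shoulder, 75 mm above its base, axes as the jar's. A neck 33 mm across rises 22 mm from it. On the shoulder a 5 mm high locking post stands just anticlockwise of the foot of each cap tab (at x -11, y +28 mm and x +11, y -28 mm): keep the fingertips above 6 mm over the shoulder when turning the cap.
- cap_center (a point): Black safety cap, 49 mm across, 24 mm high, about 55 g, two upright side tabs 16 mm wide at its +y and -y (closed: on the jar's +y and -y sides). The point is on its axis, half-way up, z up; closed, its rim is 2 mm above the shoulder. With both tabs in, turn it anticlockwise seen from above by 55 to 115 degrees (about 78 is best; little torque), then lift it straight up 20 mm to clear the neck.
- tab_a (a joint): Inward travel of the cap's +y tab, m: 0 at rest, 0.0045 fully home. The tabs' outer faces are upright, from the rim to 22 mm above it, 58 mm apart at rest and 49 mm fully squeezed; each spring pushes back with 2 N at first, 6.5 N at the end, and pushes the tab out when let go. A tab pressed less than 3 mm catches on its post and the whole jar turns.
- tab_b (a joint): Inward travel of the cap's -y tab, m: as tab_a. The jar's weight on the rubber mat holds it against the cap's small turning friction; on the spinning stand it would only go round.
- turntable: Round display stand: a low black base and a wooden platter 240 mm across whose top is 40 mm above the marble. Origin: centre of its underside, on the marble. The platter spins freely on its bearing about the vertical axis. The jar stands about 60 mm off its centre, the lens on the opposite side.
- platter (a joint): Angle of the freely spinning platter, rad, anticlockwise seen from above.
- mat: Black ribbed rubber counter mat, fixed, 170 x 170 mm, 4 mm thick, top 4 mm above the marble. Origin: centre of its underside; x and y along its sides.
- dish: White enamel developing dish, fixed, 170 mm (its x) by 130 mm (its y), 20 mm high (dark rim to 22 mm), walls 4 mm, inner floor about 4 mm above the marble, 162 x 122 mm. Origin: centre of its underside; z up.
- lens_center (a point): Bystander: black camera lens, 63 mm across, 52 mm high, standing on the platter, centre half-way up.
- funnel_jar_center (a point): Bystander: tin funnel standing in a squat glass jar, 92 mm across at the jar, 116 mm at the funnel's mouth, 113 mm high; point on its axis 55 mm above the marble.
- reel_a_center (a point): Bystander: steel developing reel lying flat, 68 mm across, 43 mm high, its centre.
- reel_b_center (a point): Bystander: steel developing reel lying flat, 68 mm across, 43 mm high, its centre.
- splicer_center (a point): Bystander: grey film splicer, 85 x 175 mm, 52 mm high, point 20 mm up.
- ext_tube_center (a point): Bystander: chrome extension tube standing on end, 64 mm across, 34 mm high, its centre.
- lens_case_center (a point): Bystander: upright round black lens case, 86 mm across, 123 mm high, its centre.
Mind the look-alikes: they are no part of the job. Of the things that look like the dish, take the one that is farthest to the robot's right at the start.

How it is judged:
By the outcome, as a careful person would: the job done as asked, in the order asked, and still so for the second after the job is handed in, with the robot touching nothing.
It also fails if it takes over 69 s, if anything falls off the work surface, if the arm or the gripper's body presses on something with over 40 N, if the wrist force passes 120 N, or if a joint passes its speed limit or range.

## Working session

There is one attempt and no reset: what is moved stays moved. The work goes in short steps, Python scripts to look and compute and a tool call to move; the robot and the scene stay as the last step left them, time stands still between calls to the robot, and variables do not carry over. Pictures are saved under pics/ and viewed, and the job is handed in when it is done.

Besides the shell and the picture viewer there is one more tool, called after "Call:" as a command line: name --argument value ..., lists and objects as JSON in quotes. carry_out: Moves the arm, as the interface text tells. Its arguments: {"type":"object","properties":{"moves":{"type":"array"}},"required":["moves"]}

```bash
ls; mkdir -p pics; cat > h.py <<'E'
import numpy as np, cv2
from rig import telemetry, eyes, r
def snap(n,f):
    c=eyes.calibration(n); im=np.array(eyes.camera(n)); cv2.imwrite('pics/'+f,im[:,:,::-1]); np.savez('pics/'+f[:-4]+'.npz',im=im,K=c['camera_matrix'],R=c['R'],t=c['t']); return im,c
def load(f):
    d=np.load('pics/'+f+'.npz'); return d['im'],dict(camera_matrix=d['K'],R=d['R'],t=d['t'])
def ray(c,u,v):
    K=np.array(c['camera_matrix']);R=np.array(c['R']);t=np.array(c['t'])
    d=R.T@np.linalg.solve(K,[u,v,1]); return -R.T@t,d/np.linalg.norm(d)
def onz(c,u,v,z):
    o,d=ray(c,u,v); return o+d*(z-o[2])/d[2]
def proj(c,X):
    K=np.array(c['camera_matrix']);p=K@(np.array(c['R'])@np.array(X)+np.array(c['t'])); return p[:2]/p[2]
def tri(rs):
    A=np.zeros((3,3));b=np.zeros(3)
    for o,d in rs:
        P=np.eye(3)-np.outer(d,d);A+=P;b+=P@o
    X=np.linalg.solve(A,b); return X,[float(np.linalg.norm((np.eye(3)-np.outer(d,d))@(X-o))) for o,d in rs]
E
python3 - <<'E'
from h import *
np.set_printoptions(precision=4,suppress=True)
o=telemetry.get_obs(); print(o)
for n in ['scene','side','wrist']:
    im,c=snap(n,n+'0.png'); print(n,c)
E
```

```text
pics
{'clock': 0.0, 'q': array([ 1.0556,  0.2772, -0.0279,  1.2679,  0.    ,  1.4674]), 'qvel': array([ 0.0003, -0.0021,  0.0001, -0.0004,  0.001 ,  0.0013]), 'effort': array([  0.0011, -44.5508,  29.5204,   0.0166,  -0.0002,  -0.    ]), 'tcp_pos': array([0.2498, 0.5721, 0.2301]), 'ee_rot': array([[-0.0011, -0.9164,  0.4003],
       [-0.0019,  0.4003,  0.9164],
       [-1.    ,  0.0002, -0.0022]]), 'ft_force': array([0.0775, 0.3054, 1.0062]), 'torque': array([-0.0235, -0.0203,  0.0127]), 'finger_gap': 0.08535120759884474}
scene {'camera_matrix': array([[417.3486,   0.    , 277.5115],
       [  0.    , 417.3486, 212.084 ],
       [  0.    ,   0.    ,   1.    ]]), 'R': array([[ 0.7021,  0.7121, -0.0079],
       [ 0.5105, -0.5111, -0.6915],
       [-0.4964,  0.4814, -0.7223]]), 't': array([-0.3399, -0.1926,  1.579 ])}
side {'camera_matrix': array([[387.6777,   0.    , 276.1091],
       [  0.    , 387.6777, 207.7942],
       [  0.    ,   0.    ,   1.    ]]), 'R': array([[-0.9917, -0.1271, -0.0168],
       [-0.0686,  0.637 , -0.7678],
       [ 0.1083, -0.7603, -0.6405]]), 't': array([0.494 , 0.1252, 1.1092])}
wrist {'camera_matrix': array([[289.8409,   0.    , 283.186 ],
       [  0.    , 289.8409, 206.5959],
       [  0.    ,   0.    ,   1.    ]]), 'R': array([[ 0.3997,  0.9166, -0.0032],
       [ 0.8723, -0.3793,  0.3086],
       [ 0.2817, -0.1262, -0.9512]]), 't': array([-0.6225, -0.0408,  0.3808])}
```

View pics/scene0.png

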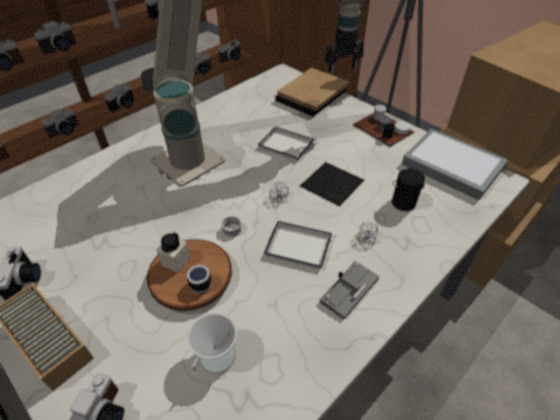

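View pics/side0.png

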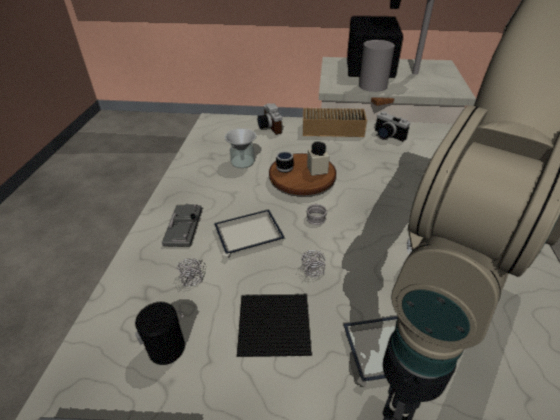

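View pics/wrist0.png

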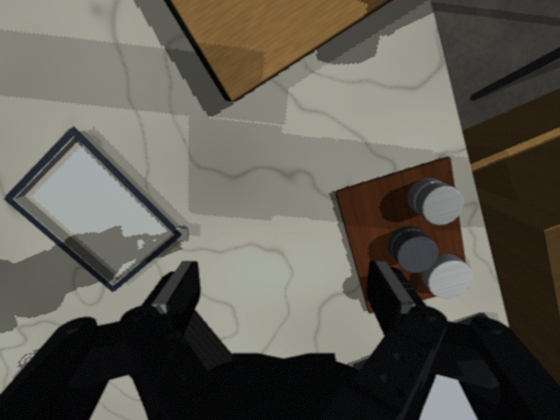

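```bash
python3 - <<'E'
from h import *
np.set_printoptions(precision=3,suppress=True)
_,s=load('scene0');_,d=load('side0')
print(proj(s,[0,0,0]),proj(s,[.25,.572,.23]),proj(d,[0,0,0]))
for n,p in dict(dishA=(286,143),dishB=(298,245),mat=(332,183),case=(407,205),tabl=(190,273),reel=(277,193),reel2=(367,235),tube=(231,227),spl=(350,289),fun=(213,360),box=(455,160)).items(): print(n,onz(s,*p,0.0))
for n,p in dict(dishA=(380,348),dishB=(249,232),mat=(275,323),tabl=(303,174)).items(): print(n,onz(d,*p,0.0))
for f,x0,y0,x1,y1,k in [('scene0',130,215,350,315,3.6),('side0',200,130,360,270,5)]:
    im,_=load(f); cr=cv2.resize(im[y0:y1,x0:x1,::-1],None,fx=k,fy=k,interpolation=cv2.INTER_CUBIC)[:600,:800]; cv2.imwrite('pics/crop_%s.png'%f,cr)
E
```

```text
[187.66  161.169] [341.831  74.304] [448.756 251.563]
dishA [0.185 0.343 0.   ]
dishB [ 0.576 -0.001  0.   ]
mat [0.466 0.291 0.   ]
case [0.716 0.385 0.   ]
tabl [ 0.425 -0.302  0.   ]
reel [0.364 0.116 0.   ]
reel2 [0.702 0.182 0.   ]
tube [ 0.372 -0.1    0.   ]
spl [ 0.79  -0.013  0.   ]
fun [ 0.68  -0.419  0.   ]
box [0.71  0.716 0.   ]
dishA [ 0.217  0.328 -0.   ]
dishB [ 0.584 -0.017  0.   ]
mat [0.463 0.291 0.   ]
tabl [ 0.443 -0.343  0.   ]
```

View pics/crop_scene0.png

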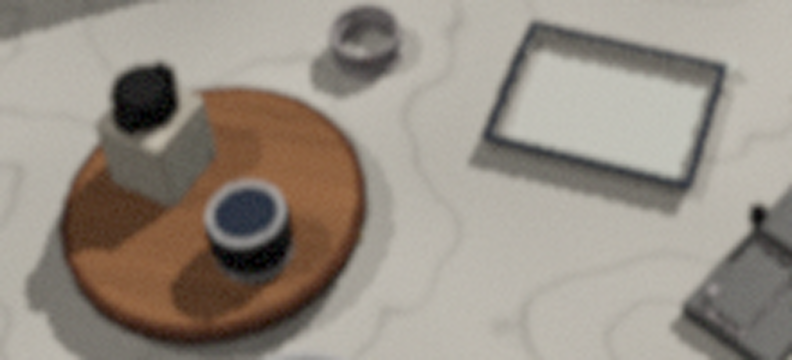

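View pics/crop_side0.png

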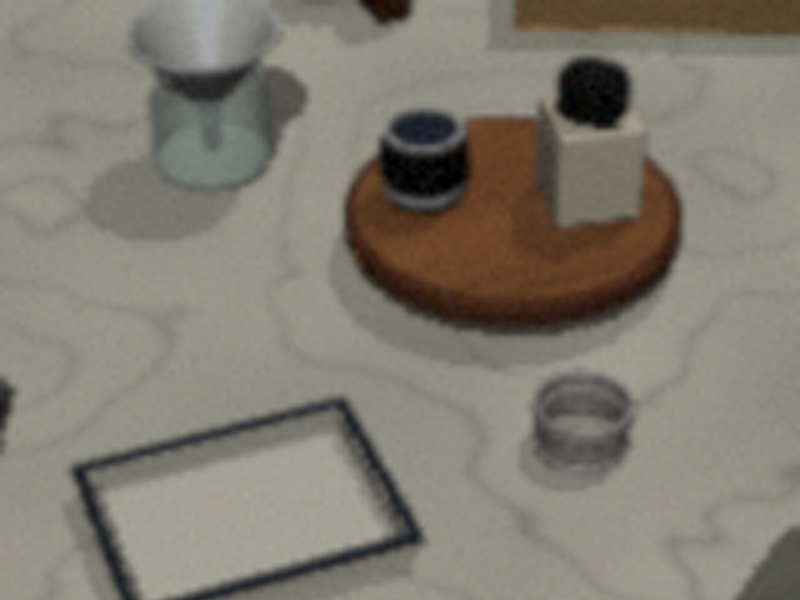

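```bash
cat >> h.py <<'E'
def Rz(A): # tool-down rotation with jaw axis azimuth A deg
    a=np.radians(A); z=np.array([np.cos(a),np.sin(a),0]);x=np.array([0,0,-1.]);return np.c_[x,np.cross(z,x),z]
from scipy.spatial.transform import Rotation as Ro
def to(pos,A,cur=None,pr=True):
    o=telemetry.get_obs(); p,R=(np.array(o['tcp_pos']),np.array(o['ee_rot'])) if cur is None else cur
    s=R.T@(np.array(pos)-p); w=np.degrees(Ro.from_matrix(R.T@Rz(A)).as_rotvec())
    print('shift mm',np.round(s*1000,1),'rot deg',np.round(w,2)); return s,w
E
python3 - <<'E'
from h import *
np.set_printoptions(precision=3,suppress=True)
_,s=load('scene0');_,d=load('side0');_,w=load('wrist0')
o=telemetry.get_obs();R=np.array(o['ee_rot'])
c=ray(w,283,206); print('cam in tool',R.T@(c[0]-o['tcp_pos']),'fwd',R.T@c[1])
print('cap top',tri([ray(s,170.6,238.6),ray(d,318.8,146)]))
print('lens top',tri([ray(s,130+248/3.6,215+212/3.6),ray(d,200+425/5,130+128/5)]))
to([.5,0,.35],66.4)
E
```

```text
cam in tool [-0.142  0.079 -0.001] fwd [ 0.952 -0.307 -0.002]
cap top (array([ 0.391, -0.314,  0.138]), [0.00033962957330937186, 0.0003396295733092329])
lens top (array([ 0.507, -0.315,  0.091]), [0.0007628875456450329, 0.0007628875456450743])
shift mm [-118.9 -458.2 -424.5] rot deg [ 0.01 -0.1  -0.01]
```

Call:
carry_out --moves '[{"tx": -0.119,"ty": -0.458,"tz": -0.424},{"tx": -0.119,"ty": -0.458,"tz": -0.424},{"tx": -0.119,"ty": -0.458,"tz": -0.424},{"tx": -0.119,"ty": -0.458,"tz": -0.424},{"tx": -0.119,"ty": -0.458,"tz": -0.424}]'

```text
invalid input at $.moves[0]: expected keys fingers, tx, ty, tz, rx, ry, rz
```

```bash
python3 - <<'E'
from h import *
print(telemetry.get_obs()['tcp_pos'])
to([.5,0,.35],66.4)
E
```

```text
[0.2498644  0.57220545 0.230388  ]
shift mm [-118.9 -458.2 -424.5] rot deg [ 0.01 -0.1  -0.01]
```

Call:
carry_out --moves '[{"fingers": 100,"tx": -0.119,"ty": -0.458,"tz": -0.424,"rx": 0,"ry": 0,"rz": 0},{"fingers": 100,"tx": -0.119,"ty": -0.458,"tz": -0.424,"rx": 0,"ry": 0,"rz": 0},{"fingers": 100,"tx": -0.119,"ty": -0.458,"tz": -0.424,"rx": 0,"ry": 0,"rz": 0},{"fingers": 100,"tx": -0.119,"ty": -0.458,"tz": -0.424,"rx": 0,"ry": 0,"rz": 0},{"fingers": 100,"tx": -0.119,"ty": -0.458,"tz": -0.424,"rx": 0,"ry": 0,"rz": 0}]'

```text
clock: 0.57
tcp_pos: [0.3322, 0.3834, 0.2703]
ee_rot: [[-0.0, -0.917, 0.399], [-0.001, 0.399, 0.917], [-1.0, 0.0, -0.001]]
ft_force: [1.7, -0.3, 0.7]
finger_gap: 0.0856
```

```bash
python3 - <<'E'
from h import *
print(telemetry.get_obs()['tcp_pos'])
to([.5,0,.35],66.4)
E
```

```text
[0.33218964 0.38338947 0.27025913]
shift mm [ -79.6 -307.  -284.5] rot deg [ 0.05 -0.04 -0.  ]
```

Call:
carry_out --moves '[{"fingers": 100,"tx": -0.08,"ty": -0.307,"tz": -0.285,"rx": 0,"ry": 0,"rz": 0},{"fingers": 100,"tx": -0.08,"ty": -0.307,"tz": -0.285,"rx": 0,"ry": 0,"rz": 0},{"fingers": 100,"tx": -0.08,"ty": -0.307,"tz": -0.285,"rx": 0,"ry": 0,"rz": 0},{"fingers": 100,"tx": -0.08,"ty": -0.307,"tz": -0.285,"rx": 0,"ry": 0,"rz": 0},{"fingers": 100,"tx": -0.08,"ty": -0.307,"tz": -0.285,"rx": 0,"ry": 0,"rz": 0}]'

```text
clock: 0.98
tcp_pos: [0.4139, 0.1957, 0.3097]
ee_rot: [[0.0, -0.917, 0.4], [0.0, 0.4, 0.917], [-1.0, -0.0, 0.0]]
ft_force: [1.3, 0.3, -0.1]
finger_gap: 0.0854
```

```bash
python3 - <<'E'
from h import *
print(telemetry.get_obs()['tcp_pos'])
to([.42,-.31,.33],66.4)
E
```

```text
[0.41389372 0.19569432 0.30970017]
shift mm [ -20.3 -207.8 -461. ] rot deg [0.03 0.01 0.01]
```

Straight on from here is clear (x ≈ 0.41, z > 0.31).

Call:
carry_out --moves '[{"fingers": 100,"tx": -0.02,"ty": -0.208,"tz": -0.461,"rx": 0,"ry": 0,"rz": 0},{"fingers": 100,"tx": -0.02,"ty": -0.208,"tz": -0.461,"rx": 0,"ry": 0,"rz": 0},{"fingers": 100,"tx": -0.02,"ty": -0.208,"tz": -0.461,"rx": 0,"ry": 0,"rz": 0},{"fingers": 100,"tx": -0.02,"ty": -0.208,"tz": -0.461,"rx": 0,"ry": 0,"rz": 0},{"fingers": 100,"tx": -0.02,"ty": -0.208,"tz": -0.461,"rx": 0,"ry": 0,"rz": 0}]'

```text
clock: 1.4
tcp_pos: [0.4157, -0.0124, 0.3176]
ee_rot: [[0.0, -0.917, 0.4], [0.0, 0.4, 0.917], [-1.0, -0.0, 0.0]]
ft_force: [0.7, 0.3, -0.6]
finger_gap: 0.0854
```

Call:
carry_out --moves '[{"fingers": 100,"tx": -0.012,"ty": -0.122,"tz": -0.272,"rx": 0,"ry": 0,"rz": 0},{"fingers": 100,"tx": -0.012,"ty": -0.122,"tz": -0.272,"rx": 0,"ry": 0,"rz": 0},{"fingers": 100,"tx": -0.012,"ty": -0.122,"tz": -0.272,"rx": 0,"ry": 0,"rz": 0},{"fingers": 100,"tx": -0.012,"ty": -0.122,"tz": -0.272,"rx": 0,"ry": 0,"rz": 0},{"fingers": 100,"tx": -0.012,"ty": -0.122,"tz": -0.272,"rx": 0,"ry": 0,"rz": 0}]'

```text
clock: 1.82
tcp_pos: [0.4177, -0.2207, 0.326]
ee_rot: [[0.0, -0.916, 0.401], [0.0, 0.401, 0.916], [-1.0, -0.0, 0.0]]
ft_force: [0.9, -0.6, 0.3]
finger_gap: 0.0856
```

```bash
python3 - <<'E'
from h import *
print(telemetry.get_obs()['tcp_pos'],telemetry.get_obs()['q'])
snap('wrist','wrist1.png')
to([.42,-.31,.33],66.4)
E
```

```text
[ 0.41766299 -0.22068322  0.32596065] [-6.23194096e-01 -3.43268134e-02 -1.82740258e-01  1.42240888e+00
  2.14840253e-04 -2.10856328e-01]
shift mm [ -3.5 -34.5 -74.4] rot deg [-0.35 -0.35  0.2 ]
```

View pics/wrist1.png

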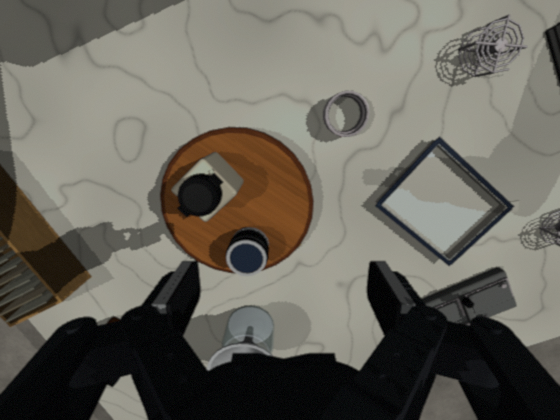

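```bash
python3 - <<'E'
from h import *
im,c=load('wrist1')
cv2.imwrite('pics/cw1.png',cv2.resize(im[140:230,150:260,::-1],None,fx=6.6,fy=6.6,interpolation=cv2.INTER_CUBIC))
E
```

```text
(no output)
```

View pics/cw1.png

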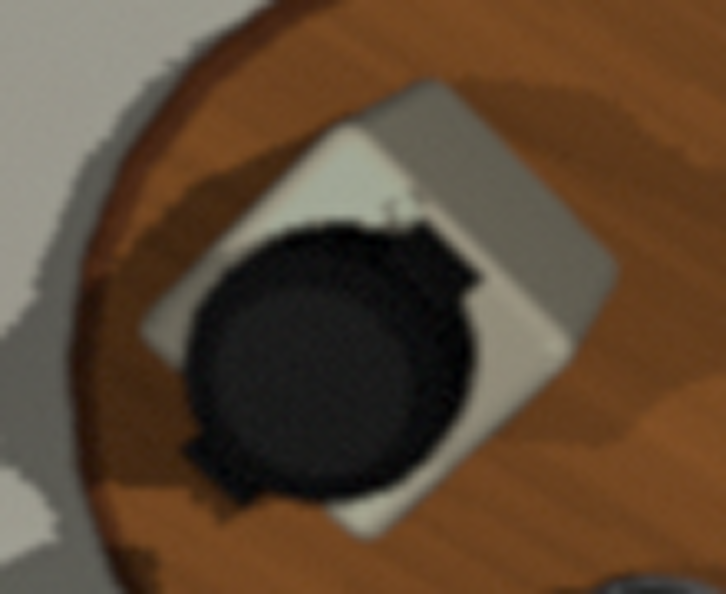

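```bash
cat >> h.py <<'E'
def az(a,b): d=np.array(b)-np.array(a); return np.degrees(np.arctan2(d[1],d[0])),np.linalg.norm(d[:2])
E
python3 - <<'E'
from h import *
np.set_printoptions(precision=4,suppress=True)
im,c=load('wrist1')
f=lambda u,v,z:onz(c,150+(u+.5)/6.6-.5,140+(v+.5)/6.6-.5,z)
T,Rr,B,L=[f(*p,.115) for p in [(348,125),(570,355),(370,535),(140,330)]]
print(T,Rr,B,L); print('TR',az(T,Rr),'RB',az(Rr,B),'TB mid',(T+B)/2,'LR',(L+Rr)/2)
a,b=f(452,255,.139),f(215,473,.139); print('tabs',a,b,az(b,a),(a+b)/2)
cc=f(313,385,.141); print('crown',cc)
_,s=load('scene0');_,d=load('side0')
print(tri([ray(s,170.6,238.6),ray(d,318.8,146),ray(c,150+313/6.6,140+385/6.6)]))
E
```

```text
[ 0.3542 -0.3017  0.115 ] [ 0.4099 -0.2838  0.115 ] [ 0.4271 -0.3364  0.115 ] [ 0.3727 -0.3568  0.115 ]
TR (np.float64(17.810616709424327), np.float64(0.05856615435468666)) RB (np.float64(-71.89665064099319), np.float64(0.055375741971953746)) TB mid [ 0.3907 -0.3191  0.115 ] LR [ 0.3913 -0.3203  0.115 ]
tabs [ 0.3809 -0.2883  0.139 ] [ 0.3996 -0.3466  0.139 ] (np.float64(107.76034277345705), np.float64(0.061247505717301795)) [ 0.3903 -0.3174  0.139 ]
crown [ 0.3918 -0.3214  0.141 ]
(array([ 0.3921, -0.3174,  0.139 ]), [0.002609224208072017, 0.0027974846471891905, 0.0042365040661138135])
```

```bash
python3 - <<'E'
from h import *
print(telemetry.get_obs()['tcp_pos'])
to([.391,-.3185,.27],107.8)
E
```

```text
[ 0.41868814 -0.22804571  0.32591553]
shift mm [ 56.5 -11.2 -93.6] rot deg [-41.75  -0.41   0.07]
```

Call:
carry_out --moves '[{"fingers": 100,"tx": 0.056,"ty": -0.011,"tz": -0.093,"rx": -41.5,"ry": 0,"rz": 0},{"fingers": 100,"tx": 0.056,"ty": -0.011,"tz": -0.093,"rx": -41.5,"ry": 0,"rz": 0},{"fingers": 100,"tx": 0.056,"ty": -0.011,"tz": -0.093,"rx": -41.5,"ry": 0,"rz": 0},{"fingers": 100,"tx": 0.056,"ty": -0.011,"tz": -0.093,"rx": -41.5,"ry": 0,"rz": 0},{"fingers": 100,"tx": 0.056,"ty": -0.011,"tz": -0.093,"rx": -41.5,"ry": 0,"rz": 0}]'

```text
clock: 2.28
tcp_pos: [0.3898, -0.3087, 0.2679]
ee_rot: [[-0.003, -0.98, -0.201], [0.003, -0.201, 0.98], [-1.0, 0.002, 0.003]]
ft_force: [-0.6, -1.2, -0.7]
finger_gap: 0.0855
```

```bash
python3 - <<'E'
from h import *
to([.391,-.3185,.27],107.8)
E
```

```text
shift mm [-2.2  0.8 -9.8] rot deg [-6.23  0.21 -0.12]
```

Call:
carry_out --moves '[{"fingers": 100,"tx": 0,"ty": 0,"tz": 0,"rx": -5.5,"ry": 0,"rz": 0},{"fingers": 100,"tx": 0,"ty": 0,"tz": 0,"rx": -5.5,"ry": 0,"rz": 0},{"fingers": 100,"tx": 0,"ty": 0,"tz": 0,"rx": -5.5,"ry": 0,"rz": 0}]'

```text
clock: 2.53
tcp_pos: [0.3912, -0.308, 0.2698]
ee_rot: [[-0.0, -0.958, -0.288], [0.0, -0.288, 0.958], [-1.0, 0.0, 0.001]]
ft_force: [-0.5, -0.3, -0.6]
finger_gap: 0.0856
```

```bash
python3 - <<'E'
from h import *
to([.391,-.3185,.27],107.8)
im,c=snap('wrist','wrist2.png')
print(proj(c,[.391,-.3185,.115]))
u,v=proj(c,[.391,-.3185,.115]).astype(int); print(u,v)
cv2.imwrite('pics/cw2.png',cv2.resize(im[max(v-60,0):v+60,u-75:u+75,::-1],None,fx=5,fy=5,interpolation=cv2.INTER_CUBIC))
E
```

```text
shift mm [ -0.2   3.2 -10. ] rot deg [-1.05  0.03 -0.02]
[274.58792932 188.83244344]
274 188
```

View pics/wrist2.png

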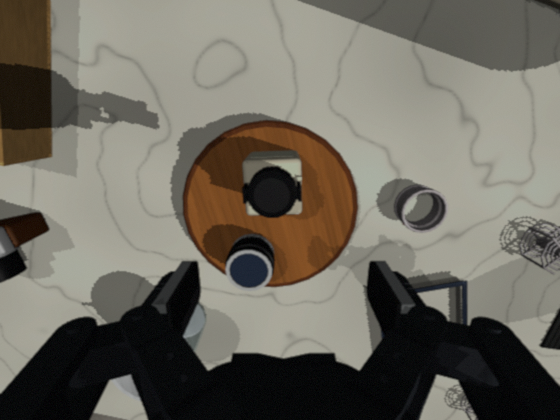

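View pics/cw2.png

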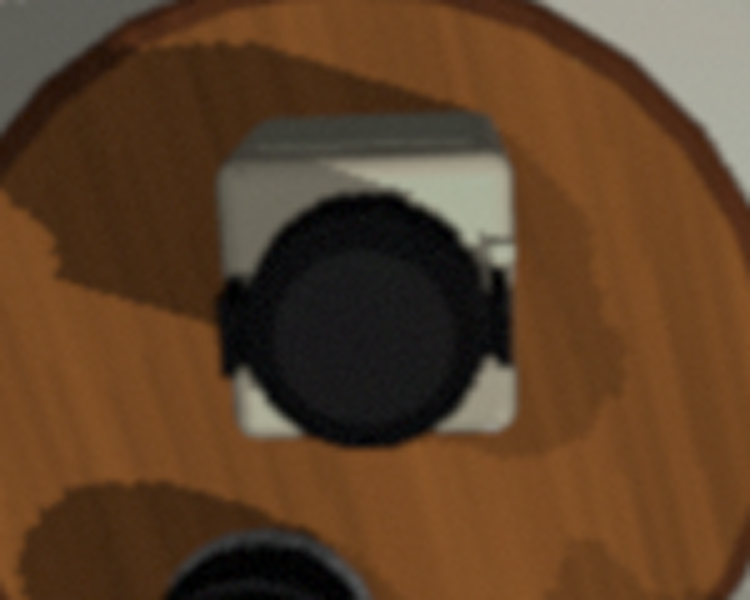

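```bash
python3 - <<'E'
from h import *
np.set_printoptions(precision=4,suppress=True)
im,c=load('wrist2'); _,c1=load('wrist1')
px=lambda u,v:(199+(u+.5)/5-.5,128+(v+.5)/5-.5)
q=[onz(c,*px(*p),.115) for p in [(217,163),(514,151),(519,432),(238,439)]]
for i in range(4): print(q[i],az(q[i],q[(i+1)%4]))
print('mean',np.mean(q,0))
a,b=onz(c,*px(221,326),.138),onz(c,*px(511,313),.138);print(a,b,az(a,b),(a+b)/2)
print('crown',onz(c,*px(362,338),.141))
p1=lambda u,v:(150+(u+.5)/6.6-.5,140+(v+.5)/6.6-.5)
print('tri crown',tri([ray(c,*px(362,338)),ray(c1,*p1(313,385))]))
print('tri corner TR', tri([ray(c,*px(514,151)),ray(c1,*p1(348,125))]),tri([ray(c,*px(514,151)),ray(c1,*p1(570,355))]),tri([ray(c,*px(519,432)),ray(c1,*p1(570,355))]),tri([ray(c,*px(217,163)),ray(c1,*p1(348,125))]))
to([.3905,-.3185,.08],106)
E
```

```text
[ 0.3716 -0.3589  0.115 ] (np.float64(109.0951560740086), np.float64(0.06088329979764133))
[ 0.3517 -0.3014  0.115 ] (np.float64(18.913935142902922), np.float64(0.06092909060183257))
[ 0.4093 -0.2817  0.115 ] (np.float64(-71.69510080847749), np.float64(0.06117421939012073))
[ 0.4285 -0.3397  0.115 ] (np.float64(-161.3604665116892), np.float64(0.06008696181879255))
mean [ 0.3903 -0.3204  0.115 ]
[ 0.398  -0.3482  0.138 ] [ 0.3791 -0.2946  0.138 ] (np.float64(109.44117130506854), np.float64(0.05682454797739795)) [ 0.3885 -0.3214  0.138 ]
crown [ 0.3915 -0.3212  0.141 ]
tri crown (array([ 0.3916, -0.3213,  0.1411]), [0.0001595966725309178, 0.00015959667253093304])
tri corner TR (array([ 0.353 , -0.3016,  0.1143]), [0.0012386636789014477, 0.0012386636789014165]) (array([ 0.3843, -0.2938,  0.0917]), [0.029891630428370893, 0.029891630428370973]) (array([ 0.4086, -0.2825,  0.1191]), [0.0005824873635438961, 0.0005824873635438421]) (array([ 0.3762, -0.3566, -0.0112]), [0.02338042330116438, 0.02338042330116453])
shift mm [189.9   3.7  -9.9] rot deg [ 0.77  0.01 -0.01]
```

```bash
python3 - <<'E'
from h import *
print(telemetry.get_obs()['tcp_pos'])
to([.391,-.3207,.08],108.6)
E
```

```text
[ 0.39124645 -0.3080149   0.26989731]
shift mm [189.9   3.9 -12.1] rot deg [-1.83  0.02 -0.01]
```

Call:
carry_out --moves '[{"fingers": 100,"tx": 0.01,"ty": 0.004,"tz": -0.012,"rx": -1.8,"ry": 0,"rz": 0},{"fingers": 100,"tx": 0.05,"ty": 0.004,"tz": -0.012,"rx": -1.8,"ry": 0,"rz": 0},{"fingers": 100,"tx": 0.08,"ty": 0.004,"tz": -0.012,"rx": -1.8,"ry": 0,"rz": 0},{"fingers": 100,"tx": 0.1,"ty": 0.004,"tz": -0.012,"rx": -1.8,"ry": 0,"rz": 0},{"fingers": 100,"tx": 0.1,"ty": 0.004,"tz": -0.012,"rx": -1.8,"ry": 0,"rz": 0}]'

```text
clock: 3.0
tcp_pos: [0.3882, -0.3177, 0.1653]
ee_rot: [[-0.007, -0.948, -0.319], [0.007, -0.319, 0.948], [-1.0, 0.004, 0.009]]
ft_force: [-1.1, 0.6, 0.5]
finger_gap: 0.0854
```

```bash
python3 - <<'E'
from h import *
to([.391,-.3207,.08],108.6)
im,c=snap('side','side1.png');im2,c2=snap('scene','scene1.png')
u,v=[int(x) for x in proj(c,[.391,-.32,.12])]
a=cv2.resize(im[v-50:v+50,u-60:u+60,::-1],None,fx=3.3,fy=3.3,interpolation=cv2.INTER_CUBIC)
u,v=[int(x) for x in proj(c2,[.391,-.32,.12])]
b=cv2.resize(im2[v-50:v+50,u-60:u+60,::-1],None,fx=3.3,fy=3.3,interpolation=cv2.INTER_CUBIC)
cv2.imwrite('pics/c3.png',np.hstack([a,b]))
E
```

```text
shift mm [85.2 -2.1 -4.5] rot deg [ 0.02  0.5  -0.23]
```

View pics/c3.png

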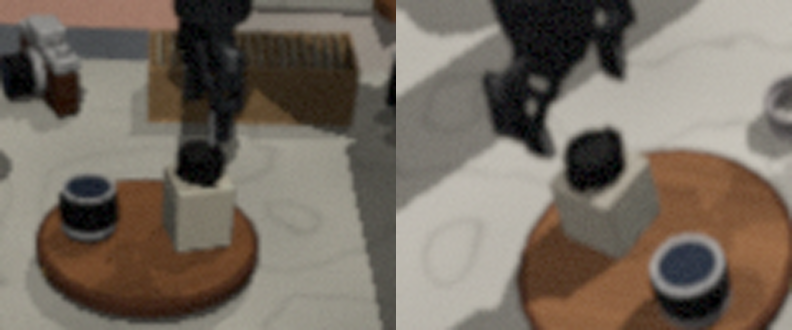

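```bash
python3 - <<'E'
from h import *
print(telemetry.get_obs()['tcp_pos']); to([.391,-.3207,.08],108.6)
E
```

```text
[ 0.39071665 -0.32041315  0.16986969]
shift mm [89.9 -0.2 -0.5] rot deg [ 0.06  0.08 -0.04]
```

Aligned within 1 mm. Down, then close.

Call:
carry_out --moves '[{"fingers": 100,"tx": 0.03,"ty": 0,"tz": 0,"rx": 0,"ry": 0,"rz": 0},{"fingers": 100,"tx": 0.06,"ty": 0,"tz": 0,"rx": 0,"ry": 0,"rz": 0},{"fingers": 100,"tx": 0.08,"ty": 0,"tz": 0,"rx": 0,"ry": 0,"rz": 0},{"fingers": 100,"tx": 0.089,"ty": 0,"tz": 0,"rx": 0,"ry": 0,"rz": 0},{"fingers": 100,"tx": 0.089,"ty": 0,"tz": 0,"rx": 0,"ry": 0,"rz": 0}]'

```text
clock: 3.52
tcp_pos: [0.3908, -0.3207, 0.0807]
ee_rot: [[-0.001, -0.947, -0.32], [0.001, -0.32, 0.947], [-1.0, 0.0, 0.001]]
ft_force: [-0.4, -0.2, -0.1]
finger_gap: 0.0853
```

```bash
python3 - <<'E'
from h import *
o=telemetry.get_obs();print(o['tcp_pos'],o['ft_force'])
im,c=snap('side','side2.png');im2,c2=snap('scene','scene2.png')
u,v=[int(x) for x in proj(c,[.391,-.32,.12])]
a=cv2.resize(im[v-50:v+50,u-60:u+60,::-1],None,fx=3.3,fy=3.3,interpolation=cv2.INTER_CUBIC)
u,v=[int(x) for x in proj(c2,[.391,-.32,.12])]
b=cv2.resize(im2[v-50:v+50,u-60:u+60,::-1],None,fx=3.3,fy=3.3,interpolation=cv2.INTER_CUBIC)
cv2.imwrite('pics/c4.png',np.hstack([a,b]))
o=telemetry.get_obs();print(o['tcp_pos'],o['ft_force'])
E
```

```text
[ 0.39084575 -0.32069149  0.08074171] [-0.35494498 -0.19459205 -0.13849088]
[ 0.39219373 -0.32216403  0.08284284] [ 0.14532403  0.44742334 -0.21108979]
```

View pics/c4.png

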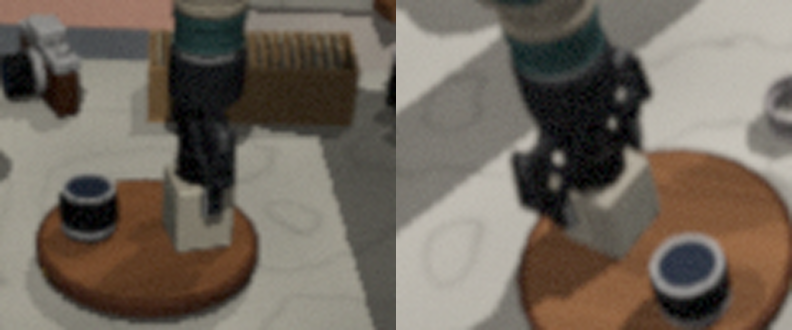

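Call:
carry_out --moves '[{"fingers": 60,"tx": 0,"ty": 0,"tz": 0,"rx": 0,"ry": 0,"rz": 0},{"fingers": 60,"tx": 0,"ty": 0,"tz": 0,"rx": 0,"ry": 0,"rz": 0},{"fingers": 60,"tx": 0,"ty": 0,"tz": 0,"rx": 0,"ry": 0,"rz": 0},{"fingers": 60,"tx": 0,"ty": 0,"tz": 0,"rx": 0,"ry": 0,"rz": 0},{"fingers": 60,"tx": 0,"ty": 0,"tz": 0,"rx": 0,"ry": 0,"rz": 0}]'

```text
clock: 4.03
tcp_pos: [0.3922, -0.3221, 0.0833]
ee_rot: [[0.003, -0.947, -0.321], [-0.002, -0.321, 0.947], [-1.0, -0.002, -0.003]]
ft_force: [-1.3, 0.2, 5.6]
finger_gap: 0.0609
```

Call:
carry_out --moves '[{"fingers": 40,"tx": 0,"ty": 0,"tz": 0,"rx": 0,"ry": 0,"rz": 0},{"fingers": 40,"tx": 0,"ty": 0,"tz": 0,"rx": 0,"ry": 0,"rz": 0},{"fingers": 20,"tx": 0,"ty": 0,"tz": 0,"rx": 0,"ry": 0,"rz": 0},{"fingers": 0,"tx": 0,"ty": 0,"tz": 0,"rx": 0,"ry": 0,"rz": 0},{"fingers": 0,"tx": 0,"ty": 0,"tz": 0,"rx": 0,"ry": 0,"rz": 0}]'

```text
clock: 4.45
tcp_pos: [0.3921, -0.3221, 0.0833]
ee_rot: [[0.003, -0.947, -0.32], [-0.002, -0.32, 0.947], [-1.0, -0.002, -0.003]]
ft_force: [-0.9, 0.4, 5.8]
finger_gap: 0.0612
```

```bash
python3 - <<'E'
from h import *
o=telemetry.get_obs();print(o['tcp_pos'],o['ft_force'],o['finger_gap'],o['torque'])
to([.391,-.3207,.08],108.6)
E
```

```text
[ 0.39212763 -0.32212827  0.08325235] [-0.94800567  0.44870706  5.84522122] 0.06119559308935054 [0.41498115 0.26995221 0.03056761]
shift mm [3.2 0.6 1.7] rot deg [ 0.09 -0.18  0.1 ]
```

Call:
carry_out --moves '[{"fingers": 0,"tx": -0.005,"ty": 0,"tz": 0,"rx": 0,"ry": 0,"rz": 0},{"fingers": 0,"tx": -0.015,"ty": 0,"tz": 0,"rx": 0,"ry": 0,"rz": 0},{"fingers": 0,"tx": -0.03,"ty": 0,"tz": 0,"rx": 0,"ry": 0,"rz": 0},{"fingers": 0,"tx": -0.05,"ty": 0,"tz": 0,"rx": 0,"ry": 0,"rz": 0},{"fingers": 0,"tx": -0.06,"ty": 0,"tz": 0,"rx": 0,"ry": 0,"rz": 0}]'

```text
clock: 4.87
tcp_pos: [0.3914, -0.3215, 0.1433]
ee_rot: [[0.001, -0.947, -0.32], [-0.002, -0.32, 0.947], [-1.0, -0.001, -0.002]]
ft_force: [0.0, -0.7, -3.8]
finger_gap: 0.0612
```

```bash
python3 - <<'E'
from h import *
im,c=snap('side','side3.png');im2,c2=snap('scene','scene3.png')
u,v=[int(x) for x in proj(c,[.391,-.32,.14])]
a=cv2.resize(im[v-50:v+50,u-60:u+60,::-1],None,fx=3.3,fy=3.3,interpolation=cv2.INTER_CUBIC)
u,v=[int(x) for x in proj(c2,[.391,-.32,.14])]
b=cv2.resize(im2[v-50:v+50,u-60:u+60,::-1],None,fx=3.3,fy=3.3,interpolation=cv2.INTER_CUBIC)
cv2.imwrite('pics/c5.png',np.hstack([a,b]))
o=telemetry.get_obs();print(o['tcp_pos'],o['ft_force'],o['finger_gap'])
# mat centre
for n in ['scene0','side0']:
    im,c=load(n); g=cv2.cvtColor(im,cv2.COLOR_RGB2GRAY)
    m=(g<40).astype(np.uint8); m=cv2.morphologyEx(m,cv2.MORPH_CLOSE,np.ones((5,5)))
    k,lab,st,ce=cv2.connectedComponentsWithStats(m); u,v=proj(c,[.465,.29,.004]).astype(int); l=lab[v,u]
    cs,_=cv2.findContours((lab==l).astype(np.uint8),cv2.RETR_EXTERNAL,2); r_=cv2.approxPolyDP(cs[0],6,True)[:,0]
    P=np.array([onz(c,a,b,.004) for a,b in r_]); print(n,r_.tolist(),P.round(4),[az(P[i],P[(i+1)%len(P)]) for i in range(len(P))],P.mean(0))
E
```

```text
[ 0.3923428  -0.32248335  0.14353368] [ 0.45801864 -0.06577837 -3.26574406] 0.061146895234104576
scene0 [[302, 185], [340, 203], [361, 180], [325, 164]] [[0.4    0.2047 0.004 ]
 [0.5525 0.2297 0.004 ]
 [0.5312 0.3728 0.004 ]
 [0.3817 0.3495 0.004 ]] [(np.float64(9.325000242523105), np.float64(0.15451037343829058)), (np.float64(98.44118210542452), np.float64(0.14461164352647132)), (np.float64(-171.16528386061452), np.float64(0.1513045093483903)), (np.float64(-82.81128405789612), np.float64(0.14599061194047694))] [0.46636141 0.28918752 0.004     ]
side0 [[242, 296], [237, 355], [310, 354], [305, 295]] [[0.5577 0.2243 0.004 ]
 [0.5372 0.3857 0.004 ]
 [0.3746 0.364  0.004 ]
 [0.3972 0.2026 0.004 ]] [(np.float64(97.21769522782853), np.float64(0.16269564510089807)), (np.float64(-172.39550802598856), np.float64(0.16404881469604335)), (np.float64(-82.02537622501085), np.float64(0.16292291735758602)), (np.float64(7.685032620321825), np.float64(0.16189816698929038))] [0.46667355 0.29412557 0.004     ]
```

View pics/c5.png

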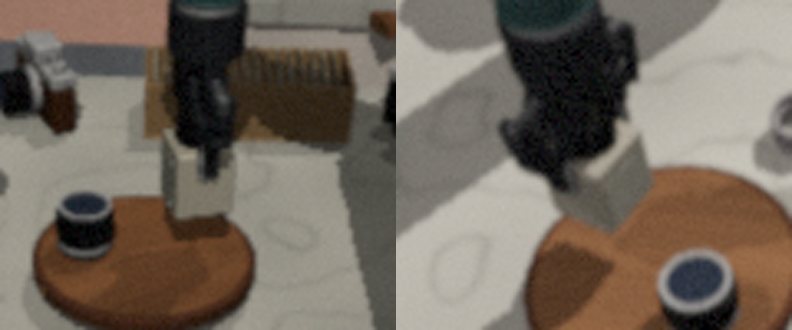

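```bash
python3 - <<'E'
from h import *
_,s=load('scene0');_,d=load('side0')
S=[[302, 185], [340, 203], [361, 180], [325, 164]];D=[[305,295],[242, 296], [237, 355], [310, 354]]
for a,b in zip(S,D): X,e=tri([ray(s,*a),ray(d,*b)]); print(X.round(4),np.round(e,4))
to([.467,.2925,.2],98)
E
```

```text
[0.3986 0.204  0.0045] [0.0016 0.0016]
[0.5558 0.2267 0.008 ] [0.0011 0.0011]
[ 0.5334  0.3801 -0.0012] [0.0056 0.0056]
[ 0.3747  0.3586 -0.0054] [0.0001 0.0001]
shift mm [ -58.6 -267.9  558.3] rot deg [10.69 -0.26  0.15]
```

Call:
carry_out --moves '[{"fingers": 0,"tx": -0.03,"ty": 0,"tz": 0,"rx": 0,"ry": 0,"rz": 0},{"fingers": 0,"tx": -0.058,"ty": -0.01,"tz": 0.02,"rx": 2,"ry": 0,"rz": 0},{"fingers": 0,"tx": -0.058,"ty": -0.026,"tz": 0.053,"rx": 5,"ry": 0,"rz": 0},{"fingers": 0,"tx": -0.058,"ty": -0.042,"tz": 0.087,"rx": 8,"ry": 0,"rz": 0},{"fingers": 0,"tx": -0.058,"ty": -0.058,"tz": 0.122,"rx": 10.5,"ry": 0,"rz": 0}]'

```text
clock: 5.38
tcp_pos: [0.4066, -0.1857, 0.1987]
ee_rot: [[0.0, -0.99, -0.138], [0.0, -0.138, 0.99], [-1.0, -0.0, 0.0]]
ft_force: [0.7, 0.4, -4.0]
finger_gap: 0.061
```

```bash
python3 - <<'E'
from h import *
o=telemetry.get_obs();print(o['tcp_pos'],o['ft_force'],o['finger_gap'])
to([.467,.2925,.2],98)
E
```

```text
[ 0.40656549 -0.18572677  0.19874936] [ 0.67654621  0.39390732 -3.98728987] 0.06104765363439515
shift mm [  -1.2 -126.   465.3] rot deg [-0.05  0.01  0.01]
```

Call:
carry_out --moves '[{"fingers": 0,"tx": -0.001,"ty": -0.01,"tz": 0.037,"rx": 0,"ry": 0,"rz": 0},{"fingers": 0,"tx": -0.001,"ty": -0.02,"tz": 0.074,"rx": 0,"ry": 0,"rz": 0},{"fingers": 0,"tx": -0.001,"ty": -0.03,"tz": 0.111,"rx": 0,"ry": 0,"rz": 0},{"fingers": 0,"tx": -0.001,"ty": -0.04,"tz": 0.148,"rx": 0,"ry": 0,"rz": 0},{"fingers": 0,"tx": -0.001,"ty": -0.05,"tz": 0.185,"rx": 0,"ry": 0,"rz": 0}]'

```text
clock: 5.8
tcp_pos: [0.4288, 0.0053, 0.199]
ee_rot: [[-0.001, -0.99, -0.142], [0.0, -0.142, 0.99], [-1.0, 0.001, 0.0]]
ft_force: [0.3, -0.1, -3.3]
finger_gap: 0.0608
```

Call:
carry_out --moves '[{"fingers": 0,"tx": 0,"ty": -0.01,"tz": 0.037,"rx": 0,"ry": 0,"rz": 0},{"fingers": 0,"tx": 0,"ty": -0.02,"tz": 0.074,"rx": 0,"ry": 0,"rz": 0},{"fingers": 0,"tx": 0,"ty": -0.03,"tz": 0.111,"rx": 0,"ry": 0,"rz": 0},{"fingers": 0,"tx": 0,"ty": -0.04,"tz": 0.148,"rx": 0,"ry": 0,"rz": 0},{"fingers": 0,"tx": 0,"ty": -0.05,"tz": 0.185,"rx": 0,"ry": 0,"rz": 0}]'

```text
clock: 6.22
tcp_pos: [0.4519, 0.1954, 0.1989]
ee_rot: [[-0.002, -0.99, -0.143], [-0.001, -0.143, 0.99], [-1.0, 0.002, -0.0]]
ft_force: [0.9, -0.6, -3.2]
finger_gap: 0.0612
```

```bash
python3 - <<'E'
from h import *
o=telemetry.get_obs();print(o['tcp_pos'],o['ft_force'],o['finger_gap'])
to([.467,.2925,.2],98)
E
```

```text
[0.45192887 0.19542347 0.19886746] [ 0.86752475 -0.56840698 -3.17464588] 0.06121874197623278
shift mm [ -1.2 -28.8  93.9] rot deg [ 0.21 -0.03 -0.1 ]
```

Call:
carry_out --moves '[{"fingers": 0,"tx": 0,"ty": -0.009,"tz": 0.03,"rx": 0,"ry": 0,"rz": 0},{"fingers": 0,"tx": 0.02,"ty": -0.018,"tz": 0.06,"rx": 0,"ry": 0,"rz": 0},{"fingers": 0,"tx": 0.05,"ty": -0.025,"tz": 0.08,"rx": 0,"ry": 0,"rz": 0},{"fingers": 0,"tx": 0.08,"ty": -0.028,"tz": 0.09,"rx": 0,"ry": 0,"rz": 0},{"fingers": 0,"tx": 0.1,"ty": -0.028,"tz": 0.09,"rx": 0,"ry": 0,"rz": 0}]'

```text
clock: 6.63
tcp_pos: [0.4663, 0.2885, 0.0963]
ee_rot: [[-0.003, -0.989, -0.145], [-0.0, -0.145, 0.989], [-1.0, 0.003, -0.0]]
ft_force: [-0.9, 0.0, -3.4]
finger_gap: 0.061
```

Call:
carry_out --moves '[{"fingers": 0,"tx": 0.01,"ty": 0,"tz": 0,"rx": 0,"ry": 0,"rz": 0},{"fingers": 0,"tx": 0.02,"ty": 0,"tz": 0,"rx": 0,"ry": 0,"rz": 0},{"fingers": 0,"tx": 0.02,"ty": 0,"tz": 0,"rx": 0,"ry": 0,"rz": 0},{"fingers": 0,"tx": 0.02,"ty": 0,"tz": 0,"rx": 0,"ry": 0,"rz": 0}]'

```text
clock: 6.97
tcp_pos: [0.468, 0.2863, 0.0802]
ee_rot: [[-0.0, -0.99, -0.142], [-0.0, -0.142, 0.99], [-1.0, 0.0, -0.0]]
ft_force: [0.1, -0.4, -4.4]
finger_gap: 0.0611
```

```bash
python3 - <<'E'
from h import *
o=telemetry.get_obs();print(o['tcp_pos'],o['ft_force'],o['finger_gap'])
to([.467,.2925,.0473],98)
im,c=snap('side','side4.png')
im2,c2=snap('scene','scene4.png')
u,v=[int(x) for x in proj(c,[.467,.29,.06])]
a=cv2.resize(im[v-60:v+60,u-60:u+60,::-1],None,fx=3.3,fy=3.3,interpolation=cv2.INTER_CUBIC)
u,v=[int(x) for x in proj(c2,[.467,.29,.06])]
b=cv2.resize(im2[v-60:v+60,u-60:u+60,::-1],None,fx=3.3,fy=3.3,interpolation=cv2.INTER_CUBIC)
cv2.imwrite('pics/c6.png',np.hstack([a,b]))
to([.467,.2925,.0473],98)
E
```

```text
[0.4680302  0.28630314 0.08017558] [ 0.13191212 -0.44458775 -4.3851999 ] 0.061088931582157446
shift mm [32.9  0.1  6.3] rot deg [ 0.15 -0.   -0.01]
shift mm [34.3  1.6  5.8] rot deg [0.15 0.05 0.16]
```

View pics/c6.png

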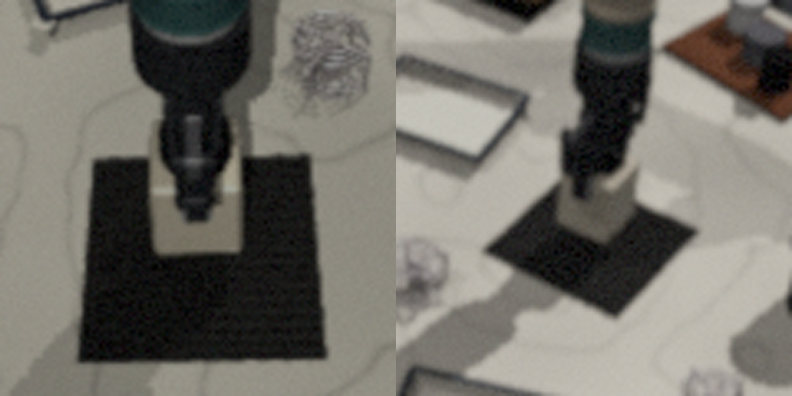

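Call:
carry_out --moves '[{"fingers": 0,"tx": 0.012,"ty": 0.001,"tz": 0.006,"rx": 0,"ry": 0,"rz": 0},{"fingers": 0,"tx": 0.022,"ty": 0.001,"tz": 0.006,"rx": 0,"ry": 0,"rz": 0},{"fingers": 0,"tx": 0.028,"ty": 0.001,"tz": 0.006,"rx": 0,"ry": 0,"rz": 0},{"fingers": 0,"tx": 0.03,"ty": 0.001,"tz": 0.006,"rx": 0,"ry": 0,"rz": 0},{"fingers": 0,"tx": 0.03,"ty": 0.001,"tz": 0.006,"rx": 0,"ry": 0,"rz": 0}]'

```text
clock: 7.48
tcp_pos: [0.4649, 0.292, 0.0487]
ee_rot: [[-0.002, -0.99, -0.143], [-0.001, -0.143, 0.99], [-1.0, 0.003, -0.001]]
ft_force: [-0.9, -0.3, -4.1]
finger_gap: 0.0609
```

Call:
carry_out --moves '[{"fingers": 0,"tx": 0.001,"ty": 0,"tz": 0,"rx": 0,"ry": 0,"rz": 0},{"fingers": 0,"tx": 0.001,"ty": 0,"tz": 0,"rx": 0,"ry": 0,"rz": 0},{"fingers": 0,"tx": 0.002,"ty": 0,"tz": 0,"rx": 0,"ry": 0,"rz": 0},{"fingers": 0,"tx": 0.002,"ty": 0,"tz": 0,"rx": 0,"ry": 0,"rz": 0}]'

```text
clock: 7.82
tcp_pos: [0.4663, 0.2926, 0.0482]
ee_rot: [[0.0, -0.99, -0.142], [0.0, -0.142, 0.99], [-1.0, -0.001, 0.0]]
ft_force: [-0.0, 0.7, -3.9]
finger_gap: 0.061
```

Call:
carry_out --moves '[{"fingers": 0,"tx": 0.001,"ty": 0,"tz": 0,"rx": 0,"ry": 0,"rz": 0},{"fingers": 0,"tx": 0.001,"ty": 0,"tz": 0,"rx": 0,"ry": 0,"rz": 0},{"fingers": 0,"tx": 0.001,"ty": 0,"tz": 0,"rx": 0,"ry": 0,"rz": 0}]'

```text
clock: 8.07
tcp_pos: [0.4664, 0.2927, 0.0474]
ee_rot: [[0.001, -0.99, -0.143], [0.0, -0.143, 0.99], [-1.0, -0.001, 0.0]]
ft_force: [-0.6, -0.1, -1.6]
finger_gap: 0.0612
```

Call:
carry_out --moves '[{"fingers": 0,"tx": 0.0005,"ty": 0,"tz": 0,"rx": 0,"ry": 0,"rz": 0},{"fingers": 0,"tx": 0.0005,"ty": 0,"tz": 0,"rx": 0,"ry": 0,"rz": 0},{"fingers": 100,"tx": 0.0005,"ty": 0,"tz": 0,"rx": 0,"ry": 0,"rz": 0},{"fingers": 100,"tx": 0.0005,"ty": 0,"tz": 0,"rx": 0,"ry": 0,"rz": 0},{"fingers": 100,"tx": 0.0005,"ty": 0,"tz": 0,"rx": 0,"ry": 0,"rz": 0}]'

```text
clock: 8.48
tcp_pos: [0.4665, 0.2927, 0.0467]
ee_rot: [[0.001, -0.99, -0.142], [0.0, -0.142, 0.99], [-1.0, -0.001, 0.0]]
ft_force: [0.3, -0.2, -0.3]
finger_gap: 0.085
```

Call:
carry_out --moves '[{"fingers": 100,"tx": 0,"ty": 0,"tz": 0,"rx": 0,"ry": 0,"rz": 0},{"fingers": 100,"tx": 0,"ty": 0,"tz": 0,"rx": 0,"ry": 0,"rz": 0},{"fingers": 100,"tx": 0,"ty": 0,"tz": 0,"rx": 0,"ry": 0,"rz": 0},{"fingers": 100,"tx": 0,"ty": 0,"tz": 0,"rx": 0,"ry": 0,"rz": 0}]'

```text
clock: 8.82
tcp_pos: [0.4661, 0.2925, 0.0465]
ee_rot: [[-0.0, -0.99, -0.142], [-0.0, -0.142, 0.99], [-1.0, 0.0, -0.0]]
ft_force: [-0.5, -0.2, 0.0]
finger_gap: 0.0855
```

```bash
python3 - <<'E'
from h import *
np.set_printoptions(precision=4,suppress=True)
o=telemetry.get_obs();print(o['tcp_pos'],o['ft_force'],o['finger_gap'])
to([.4664,.2927,.0474],98.2)
E
```

```text
[0.4661 0.2925 0.0465] [-0.5067 -0.1549  0.0312] 0.08547592274312035
shift mm [-0.9 -0.4  0.1] rot deg [-0.01 -0.   -0.  ]
```

Call:
carry_out --moves '[{"fingers": 100,"tx": -0.02,"ty": 0,"tz": 0,"rx": 0,"ry": 0,"rz": 0},{"fingers": 100,"tx": -0.0365,"ty": 0,"tz": 0,"rx": 0,"ry": 0,"rz": 0},{"fingers": 100,"tx": -0.0365,"ty": 0,"tz": 0,"rx": 0,"ry": 0,"rz": 0},{"fingers": 100,"tx": -0.0365,"ty": 0,"tz": 0,"rx": 0,"ry": 0,"rz": 0}]'

```text
clock: 9.15
tcp_pos: [0.4671, 0.293, 0.084]
ee_rot: [[0.002, -0.99, -0.143], [0.001, -0.143, 0.99], [-1.0, -0.003, 0.001]]
ft_force: [0.2, 0.4, -0.2]
finger_gap: 0.0856
```

```bash
cat >> h.py <<'E'
def two(f,X,h=60,k=3.3):
    im,c=snap('side','side_'+f+'.png'); im2,c2=snap('scene','scene_'+f+'.png'); o=[]
    for i,cc in ((im,c),(im2,c2)):
        u,v=[int(x) for x in proj(cc,X)]; o.append(cv2.resize(i[max(v-h,0):v+h,max(u-h,0):u+h,::-1],(396,396),interpolation=cv2.INTER_CUBIC))
    cv2.imwrite('pics/'+f+'.png',np.hstack(o))
E
python3 - <<'E'
from h import *
o=telemetry.get_obs();print(o['tcp_pos'],o['ft_force'],o['finger_gap'])
two('c7',[.467,.29,.08],40)
E
```

```text
[0.46712047 0.29304477 0.08395987] [ 0.18052566  0.41090607 -0.18514303] 0.0855936967510568
```

View pics/c7.png

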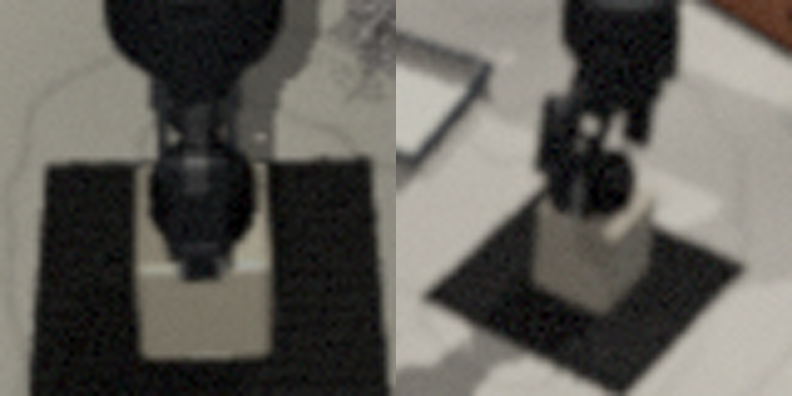

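Call:
carry_out --moves '[{"fingers": 65,"tx": 0,"ty": 0,"tz": 0,"rx": 0,"ry": 0,"rz": 0},{"fingers": 65,"tx": 0,"ty": 0,"tz": 0,"rx": 0,"ry": 0,"rz": 0},{"fingers": 55,"tx": 0,"ty": 0,"tz": 0,"rx": 0,"ry": 0,"rz": 0},{"fingers": 55,"tx": 0,"ty": 0,"tz": 0,"rx": 0,"ry": 0,"rz": 0},{"fingers": 30,"tx": 0,"ty": 0,"tz": 0,"rx": 0,"ry": 0,"rz": 0}]'

```text
clock: 9.67
tcp_pos: [0.4662, 0.2926, 0.0835]
ee_rot: [[0.0, -0.99, -0.143], [0.0, -0.143, 0.99], [-1.0, -0.0, -0.0]]
ft_force: [-1.0, -0.3, 4.9]
finger_gap: 0.0464
```

Call:
carry_out --moves '[{"fingers": 0,"tx": 0,"ty": 0,"tz": 0,"rx": 0,"ry": 0,"rz": 0},{"fingers": 0,"tx": 0,"ty": 0,"tz": 0,"rx": 0,"ry": 0,"rz": 0},{"fingers": 0,"tx": 0,"ty": 0,"tz": 0,"rx": 0,"ry": 0,"rz": 0},{"fingers": 0,"tx": 0,"ty": 0,"tz": 0,"rx": 0,"ry": 0,"rz": 0}]'

```text
clock: 10.0
tcp_pos: [0.4662, 0.2926, 0.0835]
ee_rot: [[0.0, -0.99, -0.142], [0.0, -0.142, 0.99], [-1.0, -0.0, 0.0]]
ft_force: [-1.2, -0.8, 4.4]
finger_gap: 0.0465
```

```bash
python3 - <<'E'
from h import *
o=telemetry.get_obs();print(o['tcp_pos'],o['ft_force'],o['torque'],o['finger_gap'],o['q'])
two('c8',[.467,.29,.08],40)
E
```

```text
[0.46621323 0.29258306 0.08350309] [-1.19393441 -0.77413116  4.36854198] [-0.19544468  0.2849373   0.00324073] 0.04649480468662157 [ 4.43039084e-01  2.67681840e-01 -3.73210846e-01  9.29557204e-01
 -8.43243310e-05  3.00077271e-01]
```

View pics/c8.png

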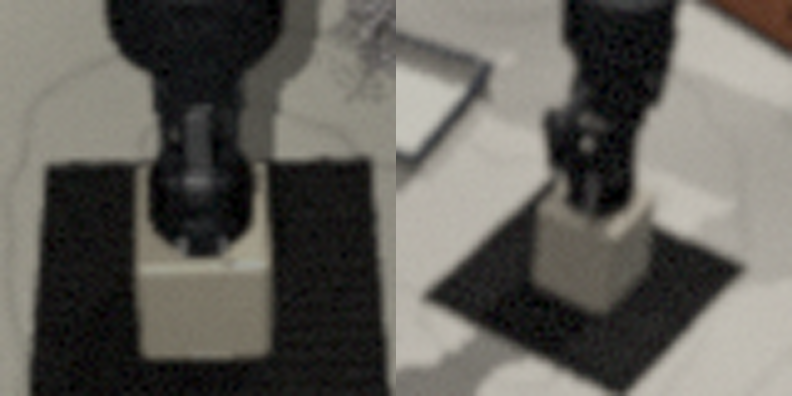

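Call:
carry_out --moves '[{"fingers": 0,"tx": 0,"ty": 0,"tz": 0,"rx": -3,"ry": 0,"rz": 0},{"fingers": 0,"tx": 0,"ty": 0,"tz": 0,"rx": -7,"ry": 0,"rz": 0},{"fingers": 0,"tx": 0,"ty": 0,"tz": 0,"rx": -11,"ry": 0,"rz": 0},{"fingers": 0,"tx": 0,"ty": 0,"tz": 0,"rx": -15,"ry": 0,"rz": 0},{"fingers": 0,"tx": 0,"ty": 0,"tz": 0,"rx": -18,"ry": 0,"rz": 0}]'

```text
clock: 10.52
tcp_pos: [0.4666, 0.2929, 0.0835]
ee_rot: [[0.001, -0.896, -0.444], [0.001, -0.444, 0.896], [-1.0, -0.001, 0.0]]
ft_force: [-0.2, 0.4, 3.7]
finger_gap: 0.0458
```

```bash
python3 - <<'E'
from h import *
o=telemetry.get_obs();print(o['tcp_pos'],o['ft_force'],o['torque'],o['finger_gap'])
two('c9',[.467,.29,.08],40)
E
```

```text
[0.46657168 0.29290375 0.08349961] [-0.2494754   0.40476741  3.68789529] [-0.03040237  0.08344361 -0.08191002] 0.04581126632392844
```

View pics/c9.png

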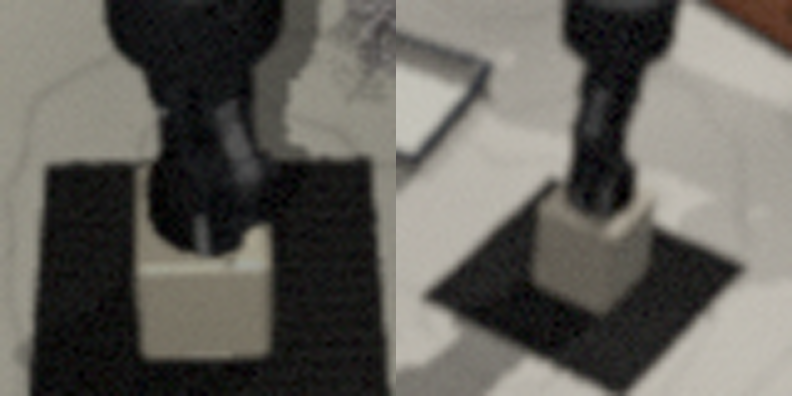

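Call:
carry_out --moves '[{"fingers": 0,"tx": 0,"ty": 0,"tz": 0,"rx": -5,"ry": 0,"rz": 0},{"fingers": 0,"tx": 0,"ty": 0,"tz": 0,"rx": -11,"ry": 0,"rz": 0},{"fingers": 0,"tx": 0,"ty": 0,"tz": 0,"rx": -17,"ry": 0,"rz": 0},{"fingers": 0,"tx": 0,"ty": 0,"tz": 0,"rx": -23,"ry": 0,"rz": 0},{"fingers": 0,"tx": 0,"ty": 0,"tz": 0,"rx": -29,"ry": 0,"rz": 0}]'

```text
clock: 11.03
tcp_pos: [0.4667, 0.2928, 0.0835]
ee_rot: [[0.001, -0.568, -0.823], [0.001, -0.823, 0.568], [-1.0, -0.001, -0.001]]
ft_force: [-1.0, 0.6, 4.5]
finger_gap: 0.0467
```

Call:
carry_out --moves '[{"fingers": 0,"tx": 0,"ty": 0,"tz": 0,"rx": -6,"ry": 0,"rz": 0},{"fingers": 0,"tx": 0,"ty": 0,"tz": 0,"rx": -12,"ry": 0,"rz": 0},{"fingers": 0,"tx": 0,"ty": 0,"tz": 0,"rx": -18,"ry": 0,"rz": 0},{"fingers": 0,"tx": 0,"ty": 0,"tz": 0,"rx": -24,"ry": 0,"rz": 0},{"fingers": 0,"tx": 0,"ty": 0,"tz": 0,"rx": -30,"ry": 0,"rz": 0}]'

```text
clock: 11.45
tcp_pos: [0.4667, 0.2929, 0.0835]
ee_rot: [[0.001, -0.08, -0.997], [0.001, -0.997, 0.08], [-1.0, -0.001, -0.001]]
ft_force: [-0.5, -0.9, 4.3]
finger_gap: 0.0465
```

```bash
python3 - <<'E'
from h import *
two('c10',[.467,.29,.08],40)
im,c=snap('wrist','wrist3.png')
o=telemetry.get_obs();print(o['tcp_pos'],o['ft_force'],o['torque'],o['finger_gap'],az([0,0],o['ee_rot'][:2,2]))
E
```

```text
[0.46672679 0.29283963 0.0835072 ] [ 0.68814424 -0.18948298  5.32993745] [0.02738992 0.00754921 0.06226128] 0.04674202306505429 (np.float64(174.9964969559888), np.float64(0.9999992176409042))
```

View pics/c10.png

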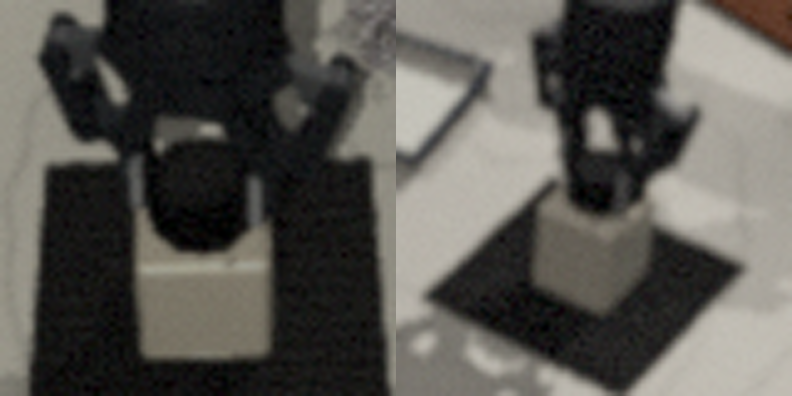

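View pics/wrist3.png

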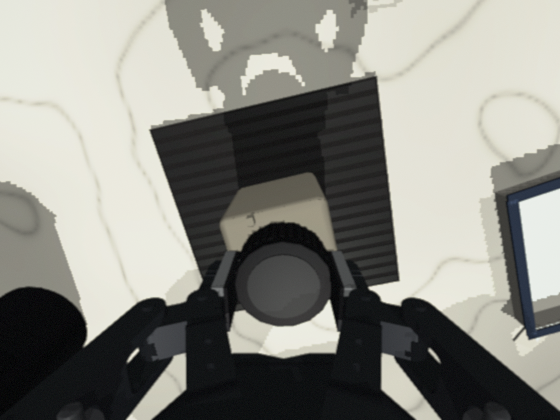

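Call:
carry_out --moves '[{"fingers": 0,"tx": -0.004,"ty": 0,"tz": 0,"rx": 0,"ry": 0,"rz": 0},{"fingers": 0,"tx": -0.012,"ty": 0,"tz": 0,"rx": 0,"ry": 0,"rz": 0},{"fingers": 0,"tx": -0.022,"ty": 0,"tz": 0,"rx": 0,"ry": 0,"rz": 0},{"fingers": 0,"tx": -0.032,"ty": 0,"tz": 0,"rx": 0,"ry": 0,"rz": 0},{"fingers": 0,"tx": -0.045,"ty": 0,"tz": 0,"rx": 0,"ry": 0,"rz": 0}]'

```text
clock: 12.02
tcp_pos: [0.4654, 0.2922, 0.1285]
ee_rot: [[-0.001, -0.085, -0.996], [-0.001, -0.996, 0.085], [-1.0, 0.001, 0.001]]
ft_force: [-0.3, 0.2, -0.7]
finger_gap: 0.0465
```

```bash
python3 - <<'E'
from h import *
two('c11',[.467,.29,.09],45)
o=telemetry.get_obs();print(o['tcp_pos'],o['ft_force'],o['torque'],o['finger_gap'])
E
```

```text
[0.4678794  0.29346816 0.13095434] [ 0.38948035 -0.03856128  0.89314505] [-0.03412928 -0.10364565 -0.03346804] 0.046746605741226195
```

View pics/c11.png

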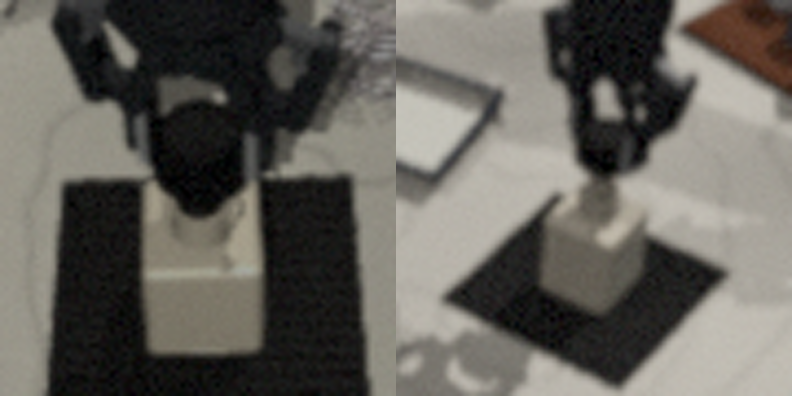

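```bash
python3 - <<'E'
from h import *
_,s=load('scene0');_,d=load('side0')
S=[(130+u/3.6,215+v/3.6) for u,v in [(535,24),(724,65),(688,186),(488,138)]]
P=np.array([onz(s,*p,.021) for p in S]); print(P.round(4),P.mean(0),[az(P[i],P[(i+1)%4]) for i in range(4)])
D=[(200+u/5,130+v/5) for u,v in [(418,540),(132,615),(78,470),(340,402)]]
Q=np.array([onz(d,*p,.021) for p in D]); print(Q.round(4),Q.mean(0),[az(Q[i],Q[(i+1)%4]) for i in range(4)])
E
python3 - <<'E'
import cv2,sys
sys.path.insert(0,'.')
im=cv2.imread('pics/side0.png'); cv2.imwrite('pics/c12.png',cv2.resize(im[200:270,205:295],None,fx=7,fy=7,interpolation=cv2.INTER_CUBIC))
E
```

```text
[[ 0.4775  0.0118  0.021 ]
 [ 0.627   0.0935  0.021 ]
 [ 0.6901 -0.0254  0.021 ]
 [ 0.5409 -0.1057  0.021 ]] [ 0.58385474 -0.00644735  0.021     ] [(np.float64(28.640779959316607), np.float64(0.17037891140768543)), (np.float64(-62.04407652562958), np.float64(0.13452000768110706)), (np.float64(-151.70420742444014), np.float64(0.1694610808689629)), (np.float64(118.34592249270948), np.float64(0.13349181866449747))]
[[ 0.4733  0.0183  0.021 ]
 [ 0.6264  0.0959  0.021 ]
 [ 0.6867 -0.0195  0.021 ]
 [ 0.5365 -0.1005  0.021 ]] [ 0.58074095 -0.00144541  0.021     ] [(np.float64(26.861875506472146), np.float64(0.17167045953897828)), (np.float64(-62.42411444448107), np.float64(0.13018911812765133)), (np.float64(-151.66842695829897), np.float64(0.17059668357247773)), (np.float64(118.0336703600186), np.float64(0.13458266037142694))]
```

View pics/c12.png

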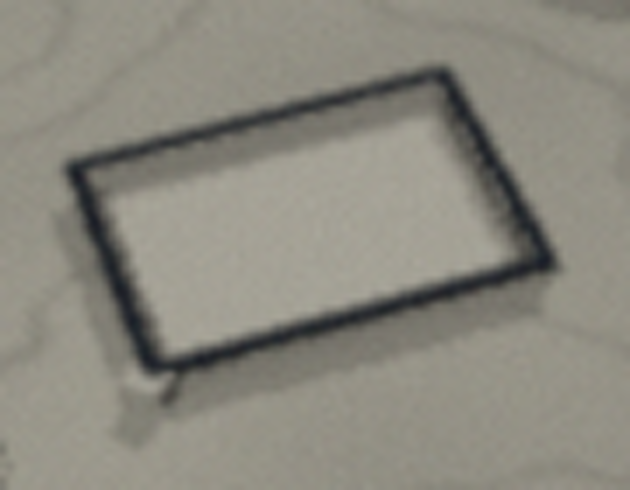

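```bash
python3 - <<'E'
from h import *
print(telemetry.get_obs()['tcp_pos']); to([.5825,-.004,.15],208.5)
E
```

```text
[0.4678794  0.29346816 0.13095434]
shift mm [ -19.2  286.7 -139.4] rot deg [-33.33  -0.28   0.08]
```

Call:
carry_out --moves '[{"fingers": 0,"tx": -0.02,"ty": 0,"tz": 0,"rx": 0,"ry": 0,"rz": 0},{"fingers": 0,"tx": -0.02,"ty": 0.032,"tz": -0.016,"rx": -6,"ry": 0,"rz": 0},{"fingers": 0,"tx": -0.02,"ty": 0.064,"tz": -0.032,"rx": -12,"ry": 0,"rz": 0},{"fingers": 0,"tx": -0.02,"ty": 0.1,"tz": -0.048,"rx": -18,"ry": 0,"rz": 0},{"fingers": 0,"tx": -0.02,"ty": 0.136,"tz": -0.065,"rx": -24,"ry": 0,"rz": 0}]'

```text
clock: 12.53
tcp_pos: [0.5193, 0.1505, 0.1481]
ee_rot: [[-0.0, 0.335, -0.942], [0.0, -0.942, -0.335], [-1.0, -0.0, -0.0]]
ft_force: [0.6, -0.9, -0.7]
finger_gap: 0.0468
```

```bash
python3 - <<'E'
from h import *
print(telemetry.get_obs()['tcp_pos'],telemetry.get_obs()['finger_gap']); to([.5825,-.004,.15],208.5)
E
```

```text
[0.51934504 0.15048625 0.1480698 ] 0.04677582769759343
shift mm [ -1.9 166.7  -7.8] rot deg [-8.94 -0.    0.  ]
```

Call:
carry_out --moves '[{"fingers": 0,"tx": 0,"ty": 0.04,"tz": -0.002,"rx": -3,"ry": 0,"rz": 0},{"fingers": 0,"tx": 0,"ty": 0.08,"tz": -0.004,"rx": -6,"ry": 0,"rz": 0},{"fingers": 0,"tx": 0,"ty": 0.12,"tz": -0.006,"rx": -9,"ry": 0,"rz": 0},{"fingers": 0,"tx": 0,"ty": 0.15,"tz": -0.008,"rx": -9,"ry": 0,"rz": 0},{"fingers": 0,"tx": 0,"ty": 0.165,"tz": -0.008,"rx": -9,"ry": 0,"rz": 0}]'

```text
clock: 12.95
tcp_pos: [0.5827, -0.0052, 0.148]
ee_rot: [[0.001, 0.469, -0.883], [-0.001, -0.883, -0.469], [-1.0, 0.002, -0.001]]
ft_force: [0.4, 0.2, 0.1]
finger_gap: 0.0467
```

Call:
carry_out --moves '[{"fingers": 0,"tx": 0,"ty": 0,"tz": 0,"rx": 0,"ry": 0,"rz": 0},{"fingers": 0,"tx": 0,"ty": 0,"tz": 0,"rx": 0,"ry": 0,"rz": 0}]'

```text
clock: 13.12
tcp_pos: [0.5808, -0.0019, 0.1477]
ee_rot: [[-0.001, 0.471, -0.882], [0.001, -0.882, -0.471], [-1.0, -0.001, 0.001]]
ft_force: [-0.8, 0.5, -1.6]
finger_gap: 0.0467
```

```bash
python3 - <<'E'
from h import *
print(telemetry.get_obs()['tcp_pos'],telemetry.get_obs()['finger_gap']); to([.5825,-.004,.0065],208.5)
im,c=snap('wrist','wrist4.png'); two('c13',[.58,0,.06],60)
print(proj(c,[.5825,-.004,.004]))
E
```

```text
[ 0.58082885 -0.00185883  0.14766583] 0.04666716406388692
shift mm [141.2   2.9  -0.5] rot deg [-0.41  0.03  0.08]
[281.74158178 191.97010767]
```

View pics/wrist4.png

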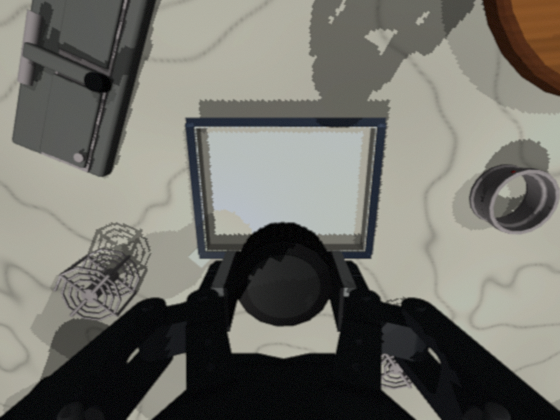

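View pics/c13.png

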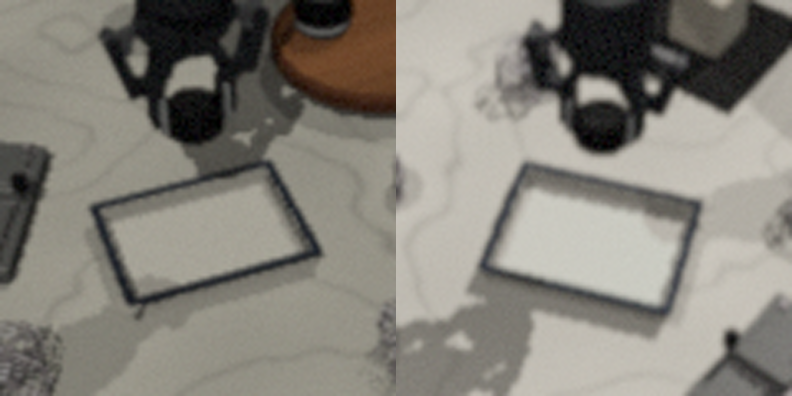

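```bash
python3 - <<'E'
from h import *
_,c=load('wrist4')
P=np.array([onz(c,*p,.021) for p in [(187,120),(386,120),(373,257),(201,257)]]); print(P.round(4),P.mean(0),[az(P[i],P[(i+1)%4]) for i in range(4)])
_,s=load('scene0')
print('rim corner heights',[tri([ray(s,130+u/3.6,215+v/3.6),ray(c,*p)])[0].round(3) for (u,v),p in zip([(488,138),(688,186)],[(386,120),(187,120)])])
print(telemetry.get_obs()['tcp_pos']);to([.583,-.004,.0065],208.5)
E
```

```text
[[ 0.6901 -0.0268  0.021 ]
 [ 0.5339 -0.1103  0.021 ]
 [ 0.4685  0.0089  0.021 ]
 [ 0.6256  0.0927  0.021 ]] [ 0.57951526 -0.00889661  0.021     ] [(np.float64(-151.870942718961), np.float64(0.17704594241462607)), (np.float64(118.74677535007143), np.float64(0.1359359288993076)), (np.float64(28.08488101153292), np.float64(0.17797017560741707)), (np.float64(-61.64252771661205), np.float64(0.13579188902002756))]
rim corner heights [array([ 0.539, -0.108,  0.024]), array([ 0.69 , -0.026,  0.022])]
[ 5.80318450e-01 -2.54836453e-04  1.47755782e-01]
shift mm [141.3   4.7  -0.7] rot deg [-0.23  0.04  0.06]
```

Call:
carry_out --moves '[{"fingers": 0,"tx": 0.03,"ty": 0.005,"tz": -0.001,"rx": 0,"ry": 0,"rz": 0},{"fingers": 0,"tx": 0.065,"ty": 0.005,"tz": -0.001,"rx": 0,"ry": 0,"rz": 0},{"fingers": 0,"tx": 0.095,"ty": 0.005,"tz": -0.001,"rx": 0,"ry": 0,"rz": 0},{"fingers": 0,"tx": 0.115,"ty": 0.005,"tz": -0.001,"rx": 0,"ry": 0,"rz": 0},{"fingers": 0,"tx": 0.12,"ty": 0.005,"tz": -0.001,"rx": 0,"ry": 0,"rz": 0}]'

```text
clock: 13.68
tcp_pos: [0.5801, -0.0036, 0.0239]
ee_rot: [[-0.008, 0.474, -0.88], [0.001, -0.88, -0.474], [-1.0, -0.005, 0.007]]
ft_force: [-0.6, 0.0, -0.5]
finger_gap: 0.0467
```

Call:
carry_out --moves '[{"fingers": 0,"tx": 0.006,"ty": 0,"tz": 0,"rx": 0,"ry": 0,"rz": 0},{"fingers": 0,"tx": 0.012,"ty": 0,"tz": 0,"rx": 0,"ry": 0,"rz": 0},{"fingers": 0,"tx": 0.016,"ty": 0,"tz": 0,"rx": 0,"ry": 0,"rz": 0},{"fingers": 0,"tx": 0.016,"ty": 0,"tz": 0,"rx": 0,"ry": 0,"rz": 0}]'

```text
clock: 14.02
tcp_pos: [0.585, -0.0054, 0.0125]
ee_rot: [[0.001, 0.473, -0.881], [-0.0, -0.881, -0.473], [-1.0, 0.001, -0.001]]
ft_force: [-0.2, 0.4, -0.6]
finger_gap: 0.0469
```

```bash
python3 - <<'E'
from h import *
o=telemetry.get_obs();print(o['tcp_pos'],o['finger_gap'],o['ft_force']); to([.582,-.006,.0065],208.5)
two('c14',[.58,0,.03],50)
E
```

```text
[ 0.58504674 -0.00535396  0.01251447] 0.04686155460348685 [-0.18763756  0.38720329 -0.55908192]
shift mm [ 6.  -0.9  3. ] rot deg [-0.28 -0.05 -0.04]
```

View pics/c14.png

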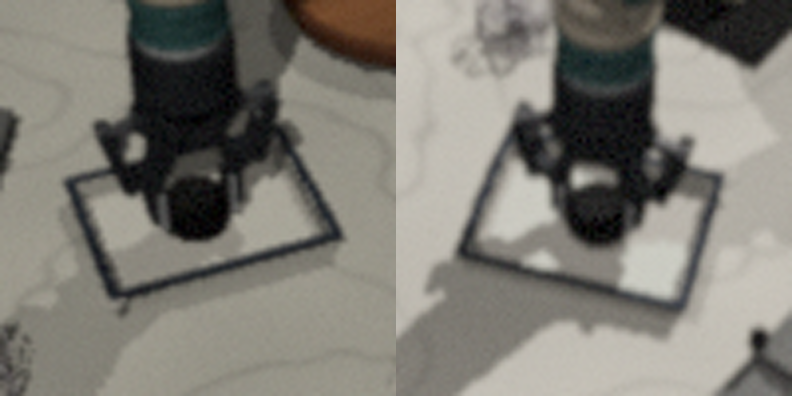

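Call:
carry_out --moves '[{"fingers": 0,"tx": 0.003,"ty": 0,"tz": 0,"rx": 0,"ry": 0,"rz": 0},{"fingers": 0,"tx": 0.004,"ty": 0,"tz": 0,"rx": 0,"ry": 0,"rz": 0},{"fingers": 0,"tx": 0.005,"ty": 0,"tz": 0,"rx": 0,"ry": 0,"rz": 0},{"fingers": 0,"tx": 0.005,"ty": 0,"tz": 0,"rx": 0,"ry": 0,"rz": 0}]'

```text
clock: 14.45
tcp_pos: [0.5844, -0.0056, 0.007]
ee_rot: [[-0.0, 0.472, -0.881], [0.0, -0.881, -0.472], [-1.0, -0.0, 0.0]]
ft_force: [0.5, 0.2, -1.2]
finger_gap: 0.0466
```

Call:
carry_out --moves '[{"fingers": 0,"tx": 0.0005,"ty": 0,"tz": 0,"rx": 0,"ry": 0,"rz": 0},{"fingers": 0,"tx": 0.001,"ty": 0,"tz": 0,"rx": 0,"ry": 0,"rz": 0},{"fingers": 0,"tx": 0.001,"ty": 0,"tz": 0,"rx": 0,"ry": 0,"rz": 0}]'

```text
clock: 14.7
tcp_pos: [0.5845, -0.0056, 0.0067]
ee_rot: [[-0.0, 0.472, -0.881], [-0.0, -0.881, -0.472], [-1.0, 0.0, 0.0]]
ft_force: [-2.2, -0.2, 4.9]
finger_gap: 0.0464
```

Call:
carry_out --moves '[{"fingers": 0,"tx": -0.0005,"ty": 0,"tz": 0,"rx": 0,"ry": 0,"rz": 0},{"fingers": 80,"tx": -0.0005,"ty": 0,"tz": 0,"rx": 0,"ry": 0,"rz": 0},{"fingers": 80,"tx": -0.0005,"ty": 0,"tz": 0,"rx": 0,"ry": 0,"rz": 0},{"fingers": 80,"tx": -0.0005,"ty": 0,"tz": 0,"rx": 0,"ry": 0,"rz": 0},{"fingers": 80,"tx": -0.0005,"ty": 0,"tz": 0,"rx": 0,"ry": 0,"rz": 0}]'

```text
clock: 15.12
tcp_pos: [0.5845, -0.0056, 0.0064]
ee_rot: [[-0.0, 0.472, -0.881], [0.0, -0.881, -0.472], [-1.0, -0.0, 0.0]]
ft_force: [0.9, 0.3, -0.5]
finger_gap: 0.0686
```

```bash
python3 - <<'E'
from h import *
o=telemetry.get_obs();print(o['tcp_pos'],o['finger_gap'],o['ft_force'])
two('c15',[.58,0,.03],50)
E
```

```text
[ 0.5845011  -0.00555478  0.0063847 ] 0.06860427131118842 [ 0.94482075  0.33197288 -0.51278796]
```

View pics/c15.png

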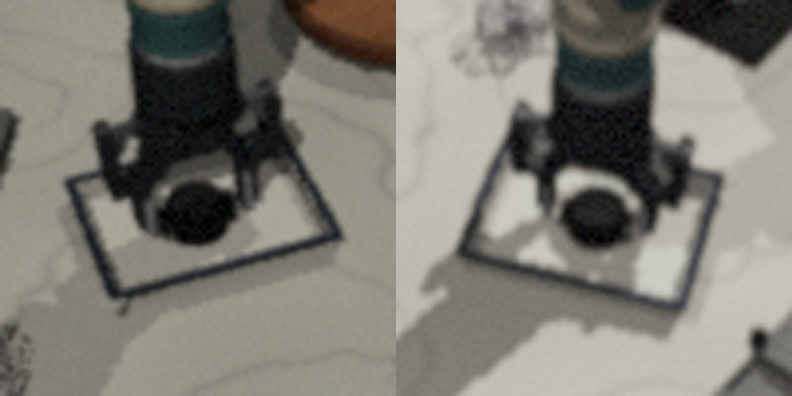

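Released; tabs sprang out and the cap sits on the dish floor. Raise straight up.

Call:
carry_out --moves '[{"fingers": 80,"tx": -0.015,"ty": 0,"tz": 0,"rx": 0,"ry": 0,"rz": 0},{"fingers": 80,"tx": -0.045,"ty": 0,"tz": 0,"rx": 0,"ry": 0,"rz": 0},{"fingers": 80,"tx": -0.085,"ty": 0,"tz": 0,"rx": 0,"ry": 0,"rz": 0},{"fingers": 80,"tx": -0.125,"ty": 0,"tz": 0,"rx": 0,"ry": 0,"rz": 0},{"fingers": 80,"tx": -0.165,"ty": 0,"tz": 0,"rx": 0,"ry": 0,"rz": 0}]'

```text
clock: 15.63
tcp_pos: [0.5838, -0.0055, 0.1728]
ee_rot: [[-0.001, 0.473, -0.881], [0.0, -0.881, -0.473], [-1.0, -0.001, 0.001]]
ft_force: [0.8, -0.1, 0.6]
finger_gap: 0.0686
```

Call:
carry_out --moves '[{"fingers": 80,"tx": -0.08,"ty": 0,"tz": 0,"rx": 0,"ry": 0,"rz": 0},{"fingers": 80,"tx": -0.08,"ty": 0,"tz": 0,"rx": 0,"ry": 0,"rz": 0},{"fingers": 80,"tx": -0.08,"ty": 0,"tz": 0,"rx": 0,"ry": 0,"rz": 0},{"fingers": 80,"tx": -0.08,"ty": 0,"tz": 0,"rx": 0,"ry": 0,"rz": 0}]'

```text
clock: 15.97
tcp_pos: [0.5868, -0.0058, 0.2553]
ee_rot: [[0.008, 0.472, -0.881], [-0.001, -0.881, -0.472], [-1.0, 0.004, -0.006]]
ft_force: [0.1, -0.0, -1.3]
finger_gap: 0.0682
```

```bash
python3 - <<'E'
from h import *
o=telemetry.get_obs();print(o['tcp_pos'],o['finger_gap'],o['ft_force'],o['clock'])
snap('wrist','wrist5.png'); snap('scene','scene5.png'); snap('side','side5.png')
E
```

```text
[ 0.58678176 -0.00582133  0.25533316] 0.06816220842079772 [ 0.12565054 -0.03179874 -1.26821466] 15.9667
```

View pics/scene5.png

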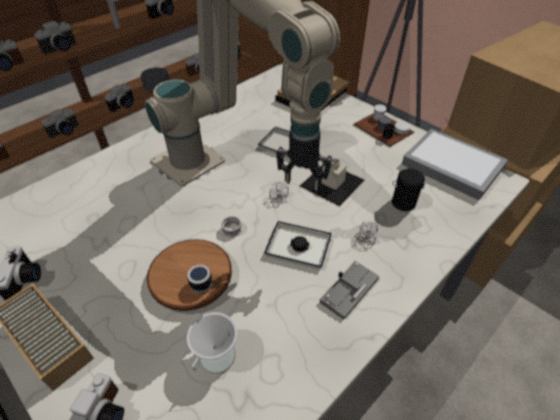

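View pics/side5.png

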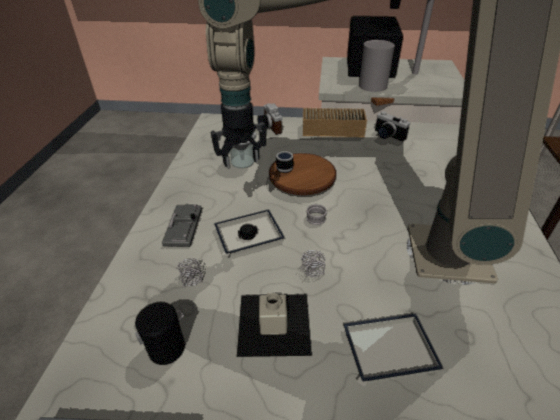

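View pics/wrist5.png

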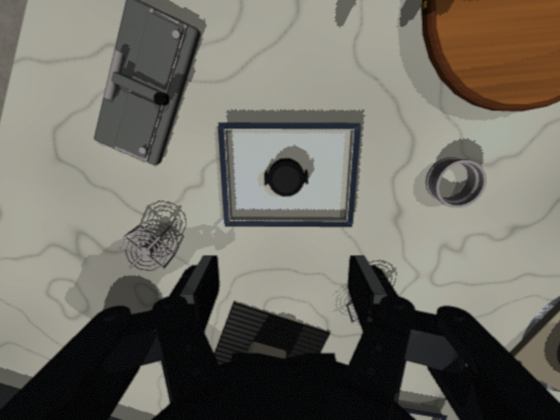

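The cap lies crown-up in the middle of the dish (wrist view 287,177). The open jar stands on the mat (side view 273,315), and the lens is still standing (side view 285,160). I'll let the arm settle, then hand in.

Call:
carry_out --moves '[{"fingers": 80,"tx": 0,"ty": 0,"tz": 0,"rx": 0,"ry": 0,"rz": 0},{"fingers": 80,"tx": 0,"ty": 0,"tz": 0,"rx": 0,"ry": 0,"rz": 0},{"fingers": 80,"tx": 0,"ty": 0,"tz": 0,"rx": 0,"ry": 0,"rz": 0}]'

```text
clock: 16.37
tcp_pos: [0.5837, -0.0055, 0.25]
ee_rot: [[-0.003, 0.472, -0.881], [0.0, -0.881, -0.472], [-1.0, -0.002, 0.002]]
ft_force: [0.2, -0.5, -0.4]
finger_gap: 0.0684
```

```bash
python3 - <<'E'
from h import *
a,_=load('scene0');b,_=load('scene5')
print(telemetry.get_obs()['qvel'].round(3)); print(r.sign_off())
E
```

```text
[ 0.001 -0.005  0.009  0.001  0.002 -0.001]
the job is handed in; nothing more can be done
None
```

The job is done and handed in at about 16.4 s, well inside the 69 s limit.

- **Jar:** I lifted it off the stand by its body, stood it upright on the mat and let go. Contact with the mat came at the height I had predicted.
- **Cap:** I squeezed both tabs and turned the cap about 77° anticlockwise. The jar did not turn with it. The cap then lifted straight off.
- **Dish:** I laid the cap open side down in the middle of the right-hand dish (centre about x 0.58, y −0.006).

**Last checks:** After the gripper had withdrawn, all three cameras were checked. They show the cap crown-up in the dish, the open jar upright on the mat, the lens still standing on the stand, and the other goods apparently where they were. Wrist forces in the readings stayed under about 6 N.

**Disagreements:**
- The gripper read 46.5 mm on the squeezed tabs, against the 49 mm stated. I took this as the fingers bending.
- The mat corners measured −5 to +8 mm high, against the stated 4 mm.
- The dish centre differed by up to about 7 mm between views.

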